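# Fit the snap ring to the banding wheel's post and hold it spread

### The arm

A 7-joint arm with a two-finger parallel gripper is mounted at the origin on a cart in front of the work surface, level with it; the furniture and walls round the work are solid. World frame = base frame: x ahead of the robot, y to its left, z up, the work surface at z = 0. Lengths are in m, angles in rad, forces in N, time in s.
With the tool pointing down it reaches from about 0.425 to 0.875 m from the base axis. Payload 8.4 kg.
Tool frame: the origin (TCP) lies midway between the tips of the shut fingers; the grasp point (between the pads) lies 19 mm behind it; z points along the fingers, y is the direction in which the jaws open and shut (so a half turn about z gives the same grasp; the last joint's range is limited). The gripper opens to 85 mm and grips with 20 to 120 N. Pads are 22 mm wide; open, the fingers measure 114 mm over their backs; the gripper's body (76 mm by 85 mm) begins 54 mm behind the grasp point. The pads swing forward as they close: fully open they stand 13 mm farther back than shut.
Start: joints at [-1.428, 0.333, 0.04, 1.465, -0.013, 1.343, -0.059], TCP at [0.156, 0.631, 0.231] pointing down, gripper open.
Joint ranges: [-2.58, 2.58], [-0.38, 2.09], [-1.3, 1.39], [0.25, 2.4], [-1.5, 4.64], [0.08, 2.09], [-2.65, 2.65]. Speed limits (rad/s): [2.22, 2.22, 2.79, 2.79, 3.14, 3.14, 3.14].

### API

Orientations are given as a rotation vector (axis times angle).
In Python, from workcell import robot, viewer gives the robot as it stands.
- The arm moves only by the shell command python3 -m creep 'ROWS' [FORCE]. ROWS is a JSON object of lists of equal length, an entry for each row: "angular": the turn, a rotation vector about the tool's x, y, z normalised to -1 to 1, where 1 is 360 degrees, a list of three; "slide": the shift along the tool's x, y, z normalised to -1 to 1, where 1 is 750 mm, a list of three; "gripper": the opening, from -1 (shut) to 1 (fully open). In form: {"angular": [[ax, ay, az], ...], "slide": [[dx, dy, dz], ...], "gripper": [gripper, ...]}. A call has 1 to 20 rows; each row is the pose to reach, as a shift and turn from the pose commanded when the call began, along the tool's axes at that moment, turning the shorter way round; what a row does not reach only later rows make up. A row lasts 1/12 s, in which the tool goes at most 41.7 mm and 7.16 degrees, less where a joint would pass 70% of its speed; a pose out of reach is approached as far as the arm can. A call with a number of a shift or a turn outside -1 to 1 is refused whole. A call with a gripper value outside its range is refused whole. The fingers move at their own pace and stop on an object; FORCE is the grip in N (left out, the last holds). Time passes only in rows, so rows that repeat a pose let the fingers close. It gives the time, the measured TCP pose, the force and the opening at its end, in the units of the state.
- robot.get_obs(): the state, without advancing time (a new reading comes with each control period).
- viewer.get_image(name): name is "side" or "top"; returns a dict with "frame" (384x512x3 uint8, red, green, blue), "vfov" (degrees; the focal length in pixels is half the picture's height over the tangent of half this angle, whatever the lens; pixels are square), "cx", "cy" (the principal point, pixels), "k1" (the pictures are not rectified: a ray, as slopes to the right and down, at radius r is drawn at 1 + k1 r^2 times it, then the intrinsics apply), "R" (3x3) and "t" (3): a world point X has camera coordinates R X + t. Camera axes: x right, y down, z forward; pixel columns grow to the right and rows downward; lengths in m; the calibration is good to about 2 mm. A picture is of the moment at which its call begins. There is no depth.
- robot.finish_job(): hands the job in, once; it reports no verdict.
The state is a dict: "t": time; "joint_pos": joint angles; "joint_velocities": joint speeds; "joint_efforts": joint torques, N m; "tcp_pos": TCP position; "tool_rot": TCP orientation; "contact_force": force on the tool from outside, world axes, zero at the start; "wrist_torque": the same for the moment, N m; "gripper_width": finger opening in m.
Only numpy, scipy, OpenCV 4.12 (cv2) and the standard library are available. Lean on these libraries where they do the work, as an engineer would, in place of code of your own. Each camera call takes 0.05 s, during which the arm holds its last target.

### The job

The banding wheel's foot stands with its head off and the bearing already on its post. Take the snap-ring pliers out of the wooden block, put their tips between the lugs of the snap ring lying on the table, squeeze the handles to their stop to spread it, and carry it over the post and gently down until it lies flat on the bearing, level with its groove. Do not let it snap in yet: finish there still gripping the squeezed pliers, the ring held spread round the post for me to check; keep the fingers off the ring, and leave the timer and the clay cup where they are.

Things in the scene. Friction and masses are not known exactly. Their poses are not given: they have to be found in the camera images.
- foot: banding wheel's foot without its head, fixed: dark cast foot 134 mm wide, on it a ball bearing 60 mm across, from which a steel post rises. Origin: centre of the underside, z up. Bearing's top face at 57 mm; groove of 33 mm diameter at 57 to 66 mm, right above it; post of 36 mm diameter at 66 to 82 mm, then a cone to 24 mm diameter at the top, 91 mm. Turned at random about its axis
- foot_seat (a point): point on the post's axis at the height of the bearing's top face (57 mm above the table), where the snap ring's underside must come
- clip: steel snap ring lying flat on the table, loose, 5 mm thick, about 40 g. Closed: bore 34 mm, outside 43 mm, a gap on its -x side between two lugs that reach to x = -37 mm. Origin: centre of the closed bore, on the underside; z up. Two sprung arms, hinged near its back (+x), carry the lugs. The pliers' tips carry it by spring pressure and friction
- clip_bore (a point): point of the snap ring 3.4 mm from its origin towards the gap, on the underside: centre of the bore when spread to the pliers' stop; it then passes a shaft of 40 mm. Bring it over the post's axis
- clip_gap (a point): point of the snap ring at x = -25 mm, y = 0, on the underside: middle of the gap, where the pliers' tips go in from above, side by side along the ring's y. Lugs' inner faces there about 20 mm apart; the gap narrows to 16 mm at x = -20 mm (ends of the arms) and to 10 mm from x = -32 mm out (noses that keep the tips from slipping out)
- clip_l (a joint): opening of the snap ring's arm on its +y side, rad: 0 closed, about 0.32 at the pliers' stop; springs shut, pressing the tip with about 8 N
- clip_r (a joint): the same for the arm on its -y side
- block: wooden bench block 62 x 104 x 74 mm, fixed, with a slot of 12 x 41 mm (long side along its y) in the middle of its top in which the pliers stand, and two small round holes. Origin: centre of the underside
- pliers: snap-ring pliers, steel with two black dipped handles, about 0.16 kg, standing upright in the block's slot, tips down. Origin: middle of the pivot, 86 mm above the table as they stand; z up along the handles; y the line along which handles and tips move (along the slot); the same either way round. The cheeks at the pivot measure 20 x 40 mm. Squeezing the handles spreads the tips
- pliers_grip (a point): point on the pliers' axis between the handles, 48 mm above the pivot: grip them here, along y. Handles rise from 21 to 72 mm above the pivot, 15 mm wide in x, widest at 50 mm: 62 mm over the outsides when free (above that upright), 38 mm at the stop (below that upright). A return spring presses each out with 6 to 8 N, so pressed to 59 or 60 mm they can be carried; about 18 N with the ring spread
- pliers_tip (a point): point on the pliers' axis between the tips' ends, 76 mm below the pivot, 64 mm deep in the block as they stand (lift straight out). Tips: two round pins of 5 mm diameter, one on each side in y, 6.5 mm long below 10 mm wide collars under which the lugs lie; over both pins about 10 mm when free, 14 mm with the handles pressed to 60 mm, 48 mm at the stop
- pliers_l (a joint): turn of the handle on the pliers' +y side, rad: 0 free, 0.252 squeezed to the stop
- pliers_r (a joint): the same for the handle on the -y side
- timer: kitchen timer with a green top, 63 mm across, 43 mm tall, loose; leave it. Origin: centre of the underside
- cup: bisque-fired clay cup with a band, 67 mm across, 61 mm tall, empty, loose; leave it. Origin: centre of the underside
Not all that is in view belongs to the job. What is shaped like the foot but green is not meant.

How it is judged:
By the outcome, as a careful person would: the job done as asked, in the order asked, and still so for the second after the job is handed in, while the arm keeps its last pose, push and grip.
It also fails if it takes over 42 s, if anything falls off the work surface, if the arm or the gripper's body presses on something with over 40 N, if the wrist force passes 120 N, or if a joint passes its speed limit or range.

## Working session

There is one attempt and no reset: what is moved stays moved. The work goes in short steps, Python scripts to look and compute and a shell command to move; the robot and the scene stay as the last step left them, time stands still between calls to the robot, and variables do not carry over. Pictures are saved under pics/ and viewed, and the job is handed in when it is done.

```bash
ls; mkdir -p pics
python3 - <<'E'
from workcell import robot, viewer
import cv2
print(robot.get_obs())
for n in ["side","top"]:
    d=viewer.get_image(n); cv2.imwrite(f"pics/{n}0.png",d["frame"][:,:,::-1])
    print(n,{k:d[k] for k in d if k!="frame"})
E
```

```text
pics
{'t': 0.0, 'joint_pos': array([-1.4282417 ,  0.33389274,  0.03988207,  1.46630492, -0.01341962,
        1.34331786, -0.0584731 ]), 'joint_velocities': array([ 2.32777747e-04,  5.05852402e-04,  1.36648075e-03, -6.92643660e-05,
       -1.11921262e-03, -5.84135259e-04,  1.42113236e-03]), 'joint_efforts': array([ 3.68416568e-04, -6.58563781e+01,  1.36550155e+00, -4.05546033e+01,
        1.67774601e-02,  1.30750085e-02, -1.10563283e-05]), 'tcp_pos': array([0.15552732, 0.63062592, 0.23041666]), 'tool_rot': array([-3.78815109e-01, -3.11856332e+00,  2.59704562e-03]), 'contact_force': array([0.24851757, 1.00973083, 0.12077411]), 'wrist_torque': array([-0.00786386,  0.01019503, -0.05196134]), 'gripper_width': 0.08555875682299388}
side {'vfov': 50.13769890784746, 'cx': 257.65796385043797, 'cy': 193.76546925052813, 'k1': -0.05166538052105211, 'R': array([[-0.99578416, -0.09139328,  0.00782189],
       [-0.06008441,  0.58546248, -0.80846988],
       [ 0.0693093 , -0.80553147, -0.58848557]]), 't': array([0.53640812, 0.1600296 , 0.99111312])}
top {'vfov': 51.140827499495884, 'cx': 257.9265206879242, 'cy': 189.30925357204706, 'k1': -0.06987481669485227, 'R': array([[-0.02934986, -0.99956627,  0.00241875],
       [-0.99774442,  0.02915005, -0.0604678 ],
       [ 0.06037106, -0.00418801, -0.99816722]]), 't': array([-0.06152045,  0.57487476,  1.27063095])}
```

View pics/side0.png

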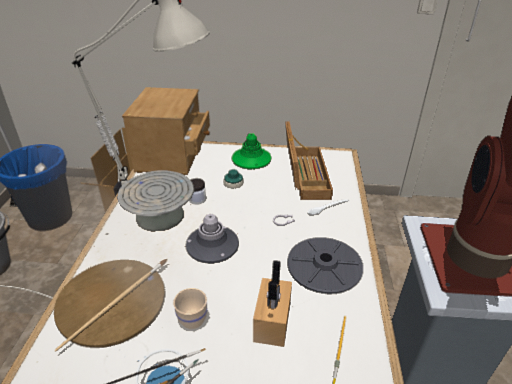

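View pics/top0.png

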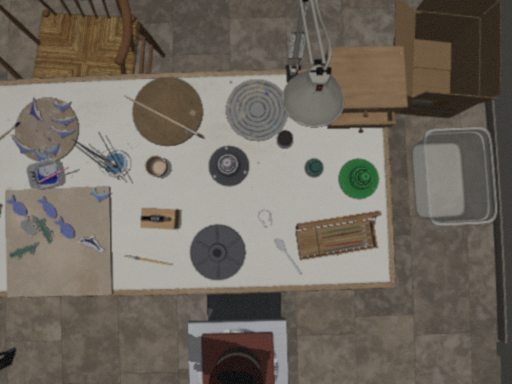

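```bash
cat > h.py <<'E'
import numpy as np, cv2
from workcell import robot, viewer
from scipy.spatial.transform import Rotation as Ro
def cam(n):
    d=viewer.get_image(n); return d
def K(d):
    f=d["frame"].shape[0]/2/np.tan(np.radians(d["vfov"]/2)); return f
def proj(d,X):
    p=np.array(d["R"])@np.array(X)+d["t"]; s=p[:2]/p[2]; r2=s@s; s=s*(1+d["k1"]*r2); return s*K(d)+[d["cx"],d["cy"]]
def ray(d,uv):
    u=(np.array(uv,float)-[d["cx"],d["cy"]])/K(d); s=u.copy()
    for _ in range(20): s=u/(1+d["k1"]*(s@s))
    R=np.array(d["R"]); v=R.T@np.r_[s,1]; return -R.T@np.array(d["t"]), v/np.linalg.norm(v)
def onz(d,uv,z):
    o,v=ray(d,uv); return o+v*(z-o[2])/v[2]
def tri(d1,u1,d2,u2):
    o,v=ray(d1,u1);p,w=ray(d2,u2)
    A=np.c_[v,-w]; s=np.linalg.lstsq(A,p-o,rcond=None)[0]
    a=o+v*s[0];b=p+w*s[1]; return (a+b)/2,np.linalg.norm(a-b)
def crop(d,name,c,w,h,k):
    x,y=int(c[0]-w/2),int(c[1]-h/2); x=max(x,0);y=max(y,0)
    im=d["frame"][y:y+h,x:x+w,::-1]; im=cv2.resize(im,None,fx=k,fy=k,interpolation=cv2.INTER_CUBIC)
    cv2.imwrite(f"pics/{name}.png",im); print(name,"origin",x,y,"scale",k)
def saveraw(d,n): np.save(n+".npy",d,allow_pickle=True)
def load(n): return np.load(n+".npy",allow_pickle=True).item()
E
python3 - <<'E'
from h import *
for n in ["side","top"]:
    d=cam(n); saveraw(d,n+"0"); print(n, -np.array(d["R"]).T@d["t"], proj(d,[0.156,.631,.231]), proj(d,[0,0,0]))
o=robot.get_obs(); print(Ro.from_rotvec(o["tool_rot"]).as_matrix().round(3),o["t"])
t=load("top0");s=load("side0")
crop(t,"t1",(265,218),110,60,7)
crop(t,"t2",(190,190),110,80,7)
crop(s,"s1",(245,260),130,140,4)
crop(s,"s2",(260,200),120,90,6)
E
```

```text
side [0.47506864 0.75370558 0.70843916] [598.15160003 542.76426545] [476.14344804 258.94745094]
top [ 0.49506313 -0.07292998  1.30321237] [  2.34071423 344.82367861] [238.77936538 368.22888267]
[[-0.971  0.239 -0.   ]
 [ 0.239  0.971 -0.001]
 [-0.    -0.001 -1.   ]] 0.2
t1 origin 210 188 scale 7
t2 origin 135 150 scale 7
s1 origin 180 190 scale 4
s2 origin 200 155 scale 6
```

View pics/t1.png

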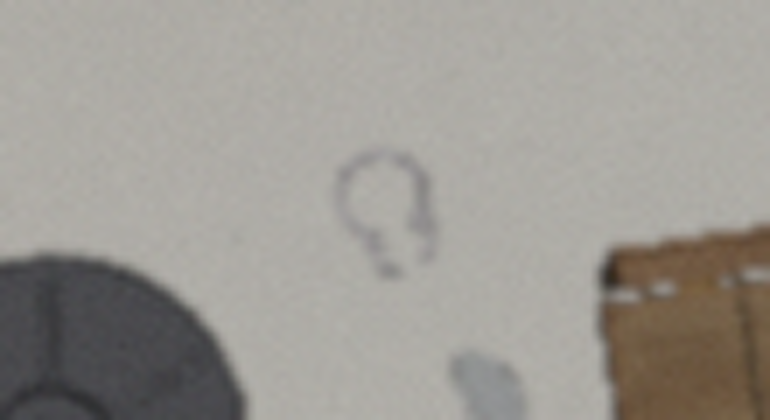

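View pics/t2.png

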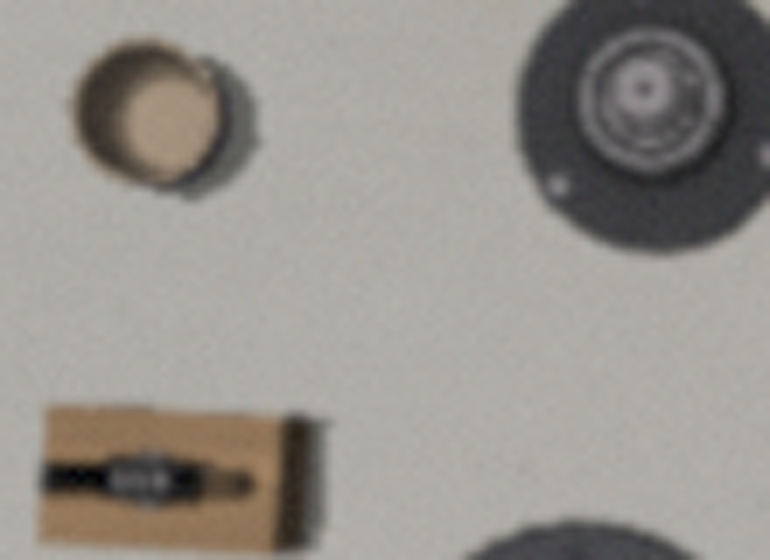

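View pics/s1.png

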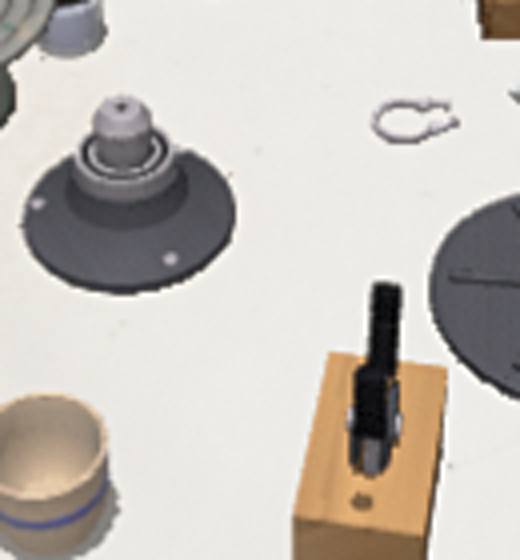

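View pics/s2.png

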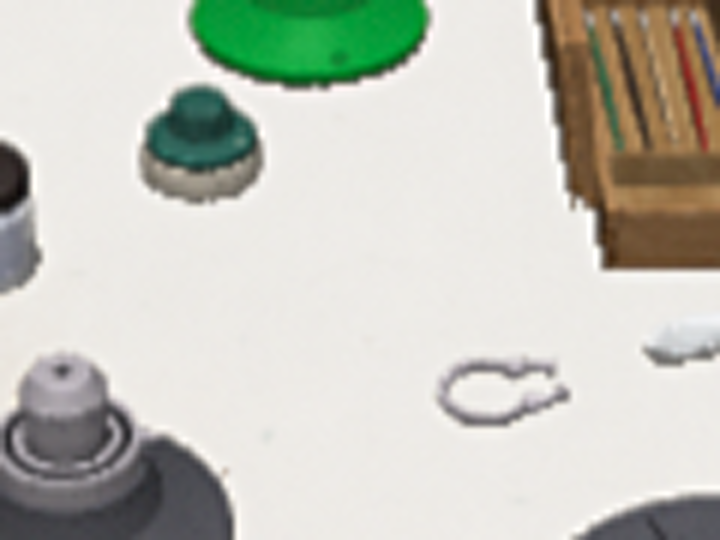

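Run:
```python
from h import *
t=load("top0");s=load("side0")
# block
hsv=cv2.cvtColor(t["frame"],cv2.COLOR_RGB2HSV)
print(hsv[222,165],hsv[210,145], hsv[200,200])
for n,d,box in (("top",t,(130,200,190,240)),("side",s,(245,265,300,350))):
    h=cv2.cvtColor(d["frame"],cv2.COLOR_RGB2HSV)
    m=((h[...,1]>80)&(h[...,2]>(110 if n=="top" else 190))&(h[...,0]<25)).astype(np.uint8)
    mm=np.zeros_like(m);x0,y0,x1,y1=box;mm[y0:y1,x0:x1]=m[y0:y1,x0:x1]
    mm=cv2.morphologyEx(mm,cv2.MORPH_CLOSE,np.ones((9,9)))
    c=max(cv2.findContours(mm,0,2)[0],key=cv2.contourArea)
    hull=cv2.convexHull(c)
    q=cv2.minAreaRect(hull); print(n,q)
    P=np.array([onz(d,p,.074)[:2] for p in hull[:,0].astype(float)],np.float32)
    r=cv2.minAreaRect(P*1000); print(" world rect",r)
    a=cv2.approxPolyDP(hull,4,True)[:,0]; print(a.tolist()); print([onz(d,p,.074)[:2].round(4).tolist() for p in a])
# foot outer dark disk & post
for n,d,box in (("top",t,(205,140,255,190)),("side",s,(180,205,245,265))):
    g=cv2.cvtColor(d["frame"],cv2.COLOR_RGB2GRAY); x0,y0,x1,y1=box
    mm=np.zeros_like(g); mm[y0:y1,x0:x1]=(g[y0:y1,x0:x1]<120)
    mm=cv2.morphologyEx(mm,cv2.MORPH_CLOSE,np.ones((5,5)))
    c=max(cv2.findContours(mm,0,2)[0],key=cv2.contourArea); hull=cv2.convexHull(c)[:,0].astype(float)
    for z in (.0,.005,.01):
        P=np.array([onz(d,p,z)[:2] for p in hull])*1000
        A=np.c_[2*P,np.ones(len(P))];b=(P**2).sum(1);x=np.linalg.lstsq(A,b,rcond=None)[0]
        print(n,z,x[:2],np.sqrt(x[2]+x[:2]@x[:2]))
print("post",tri(t,(135+645/7,150+90/7),s,(180+123/4,190+105/4)))
```

```text
[ 15  97 142] [ 15 100 140] [ 23  13 174]
top ((157.68325805664062, 218.15158081054688), (32.86751937866211, 18.407716751098633), 2.726310968399048)
 world rect ((489.79083251953125, 231.9700469970703), (101.61023712158203, 56.36088562011719), 85.80355072021484)
[[174, 210], [173, 228], [141, 225], [142, 209]]
[[0.5134, 0.1811], [0.4584, 0.1853], [0.4702, 0.284], [0.5192, 0.2802]]
side ((272.34967041015625, 299.99237060546875), (32.38792037963867, 42.2451171875), 8.61564826965332)
 world rect ((488.31011962890625, 229.36927795410156), (103.37958526611328, 61.06880187988281), 85.04261016845703)
[[262, 278], [291, 282], [285, 322], [254, 317]]
[[0.5141, 0.1769], [0.4545, 0.182], [0.4628, 0.2806], [0.5209, 0.275]]
top 0.0 [654.64776733  15.30735785] 66.37541445857217
top 0.005 [654.03549322  14.96882003] 66.1207536840967
top 0.01 [653.4232191   14.63028221] 65.86609290963133
side 0.0 [654.17654675  -0.69137606] 70.98322022781656
side 0.005 [652.91244447   4.6329835 ] 70.48223704778465
side 0.01 [651.6483422    9.95734306] 69.98125386887757
post (array([0.65056031, 0.01291091, 0.09319049]), np.float64(0.0016065168516006443))
```

```bash
python3 - <<'E'
from h import *
t=load("top0");s=load("side0")
# ring
for n,d,box,k in (("top",t,(250,203,282,232),14),("side",s,(268,208,300,230),18)):
    g=cv2.cvtColor(d["frame"],cv2.COLOR_RGB2GRAY).astype(float); x0,y0,x1,y1=box
    sub=g[y0:y1,x0:x1]; print(n,np.median(sub),sub.min())
    w=np.clip(np.median(sub)-sub-12,0,None)
    ys,xs=np.nonzero(w); P=np.array([onz(d,(x+x0+.0,y+y0+.0),.0025)[:2] for x,y in zip(xs,ys)])*1000
    np.save("ring_"+n,np.c_[P,w[ys,xs]])
    # rectified plot
    im=np.zeros((1,))
    c=(P*w[ys,xs][:,None]).sum(0)/w[ys,xs].sum(); print("centroid",c,len(P))
    img=np.full((480,480,3),255,np.uint8)
    for (X,Y),ww in zip(P,w[ys,xs]):
        v=int(255-min(255,ww*3)); cv2.circle(img,(int(240-(Y-c[1])*6),int(240-(X-c[0])*6)),4,(v,v,v),-1)
    for r in range(-40,41,10):
        cv2.putText(img,str(r),(240-r*6,10),0,.3,(0,0,255)); cv2.putText(img,str(r),(0,240-r*6),0,.3,(0,0,255))
    cv2.imwrite(f"pics/rect_{n}.png",img)
E
python3 - <<'E'
import cv2,numpy as np
a=cv2.imread("pics/rect_top.png");b=cv2.imread("pics/rect_side.png");cv2.imwrite("pics/rect.png",cv2.resize(np.hstack([a,b]),(800,400)))
E
```

```text
top 172.0 135.0
centroid [ 481.8046828  -103.09422736] 98
side 235.0 112.0
centroid [ 479.78201023 -100.30329504] 132
```

View pics/rect.png

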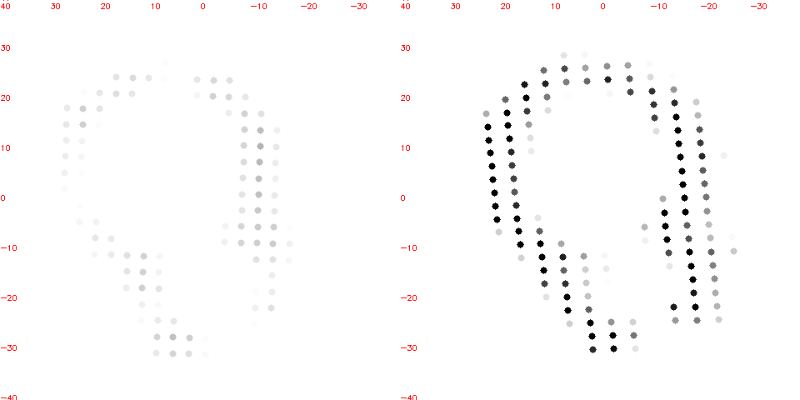

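```bash
cat >> h.py <<'E'
def avg(n,k):
    d=cam(n); f=d["frame"].astype(float)
    for _ in range(k-1): f+=cam(n)["frame"]
    d["frame"]=np.clip(f/k+.5,0,255).astype(np.uint8); return d
def go(target,yaw_y,o=None):
    """values for move to world TCP target with tool y at angle yaw_y(deg) in world xy, tool z down"""
    o=o or robot.get_obs(); R=Ro.from_rotvec(o["tool_rot"]).as_matrix()
    dl=R.T@(np.array(target)-o["tcp_pos"])/.75
    a=np.radians(yaw_y); y=np.array([np.cos(a),np.sin(a),0]); z=np.array([0,0,-1.]); x=np.cross(y,z)
    Rt=np.c_[x,y,z]; rv=Ro.from_matrix(R.T@Rt).as_rotvec()/(2*np.pi)
    print("slide",dl.round(4),"angular",rv.round(4),"tcp",o["tcp_pos"].round(4),"w",round(o["gripper_width"],4),"F",o["contact_force"].round(1),"t",round(o["t"],2), "ydir",np.degrees(np.arctan2(R[1,1],R[0,1])).round(2),"z",R[:,2].round(4))
E
python3 - <<'E'
from h import *
t=avg("top",6); saveraw(t,"top1"); s=load("side0")
for n,d,box in (("top",t,(250,203,282,232)),("side",s,(268,208,300,230))):
    g=cv2.cvtColor(d["frame"],cv2.COLOR_RGB2GRAY); x0,y0,x1,y1=box
    g=cv2.resize(g[y0:y1,x0:x1],None,fx=4,fy=4,interpolation=cv2.INTER_CUBIC)
    bg=float(np.median(g)); th=bg-(bg-g.min())*.35
    m=(g<th).astype(np.uint8)
    N,L,st,_=cv2.connectedComponentsWithStats(m); keep=[i for i in range(1,N) if st[i,4]>15]
    ys,xs=np.nonzero(np.isin(L,keep))
    P=np.array([onz(d,((x+.5)/4-.5+x0,(y+.5)/4-.5+y0),.0025)[:2] for x,y in zip(xs,ys)])*1000
    h=cv2.convexHull(P.astype(np.float32))
    M=cv2.moments((h-h.mean(0))); 
    ang=.5*np.degrees(np.arctan2(2*M["mu11"],M["mu20"]-M["mu02"])); c=h.mean(0)[0]+[M["m10"]/M["m00"],M["m01"]/M["m00"]]
    print(n,"hull axis",ang,"hull cen",c, "rect",cv2.minAreaRect(h))
    a=np.radians(ang); u=np.array([np.cos(a),np.sin(a)]); v=np.array([-u[1],u[0]])
    Q=np.c_[(P-c)@u,(P-c)@v]; print("  extents",Q.min(0),Q.max(0))
    # circle on the +x half
    S=P[Q[:,0]>-2]; A=np.c_[2*S,np.ones(len(S))]; x=np.linalg.lstsq(A,(S**2).sum(1),rcond=None)[0]; print("  circ",x[:2],np.sqrt(x[2]+x[:2]@x[:2]))
    img=np.full((480,480),255,np.uint8)
    for q in Q: cv2.circle(img,(int(240-q[1]*7),int(240-q[0]*7)),3,0,-1)
    cv2.imwrite(f"pics/q_{n}.png",img)
a=cv2.imread("pics/q_top.png");b=cv2.imread("pics/q_side.png");cv2.imwrite("pics/q.png",cv2.resize(np.hstack([a,b]),(800,400)))
go([.489,.2305,.20],85.4)
E
```

```text
top hull axis 18.63332677418645 hull cen [481.32787816 -98.95174039] rect ((482.45098876953125, -100.60643005371094), (58.25248718261719, 45.511043548583984), 29.642086029052734)
  extents [-30.90085427 -23.5745179 ] [29.20726747 21.3339546 ]
  circ [488.64849595 -96.01937241] 19.149484447973247
side hull axis 25.541749036145156 hull cen [ 479.55496603 -101.14460376] rect ((478.17938232421875, -100.14681243896484), (58.87943649291992, 46.212562561035156), 5.7677412033081055)
  extents [-29.8221156  -24.03682256] [29.14226323 23.13416584]
  circ [486.43368149 -98.38462995] 19.319246841099044
slide [-0.5594 -0.4121  0.0417] angular [-0.     -0.     -0.0257] tcp [0.1556 0.6311 0.2313] w 0.0852 F [ 0.3 -0.3 -0.9] t 0.5 ydir 76.15 z [-0.e+00 -1.e-04 -1.e+00]
```

View pics/q.png

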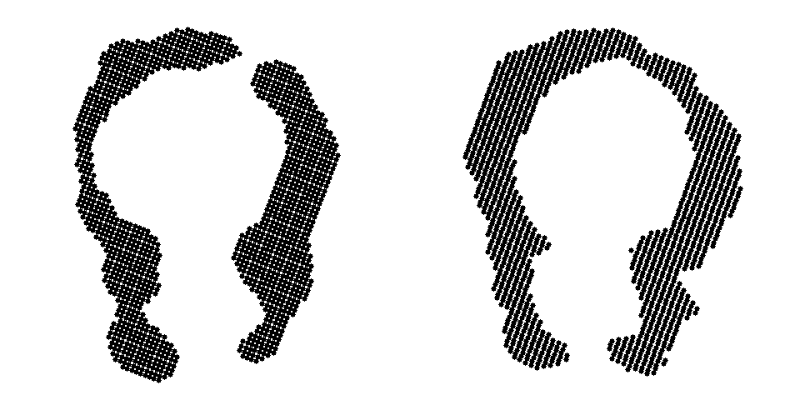

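```bash
python3 -m creep '{"angular":[[0,0,-0.0257],[0,0,-0.0257],[0,0,-0.0257],[0,0,-0.0257],[0,0,-0.0257],[0,0,-0.0257],[0,0,-0.0257],[0,0,-0.0257],[0,0,-0.0257],[0,0,-0.0257],[0,0,-0.0257],[0,0,-0.0257],[0,0,-0.0257],[0,0,-0.0257],[0,0,-0.0257],[0,0,-0.0257],[0,0,-0.0257]],"slide":[[-0.5594,-0.4121,0.04],[-0.5594,-0.4121,0.04],[-0.5594,-0.4121,0.04],[-0.5594,-0.4121,0.04],[-0.5594,-0.4121,0.04],[-0.5594,-0.4121,0.04],[-0.5594,-0.4121,0.04],[-0.5594,-0.4121,0.04],[-0.5594,-0.4121,0.04],[-0.5594,-0.4121,0.04],[-0.5594,-0.4121,0.04],[-0.5594,-0.4121,0.04],[-0.5594,-0.4121,0.04],[-0.5594,-0.4121,0.04],[-0.5594,-0.4121,0.04],[-0.5594,-0.4121,0.04],[-0.5594,-0.4121,0.04]],"gripper":[1,1,1,1,1,1,1,1,1,1,1,1,1,1,1,1,1]}' 30
python3 - <<'E'
from h import *
go([.489,.2305,.119],85.4)
for n in ("top","side"):
    d=cam(n); saveraw(d,n+"2"); p=proj(d,[.489,.2305,.15]); crop(d,n+"2",p,90,90,5)
a=cv2.imread("pics/top2.png");b=cv2.imread("pics/side2.png");cv2.imwrite("pics/c2.png",cv2.resize(np.hstack([a,b]),(800,400)))
E
```

```text
t: 1.92
tcp_pos: [0.4882, 0.2318, 0.2014]
tool_rot: [-0.123, -3.139, -0.001]
contact_force: [0.4, 1.2, -0.3]
gripper_width: 0.0854
slide [-0.0012 -0.0017  0.1098] angular [ 0.0001 -0.      0.0003] tcp [0.4882 0.2318 0.2014] w 0.0854 F [ 0.4  1.2 -0.3] t 1.92 ydir 85.52 z [-2.e-04  4.e-04 -1.e+00]
top2 origin 106 173 scale 5
side2 origin 228 227 scale 5
```

View pics/c2.png

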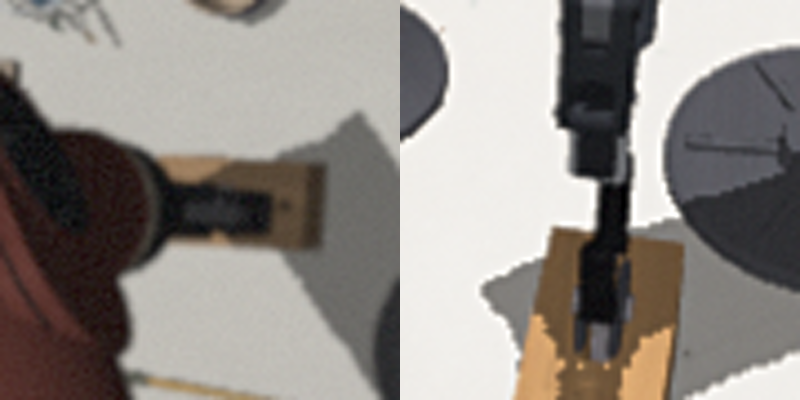

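Run:
```python
from h import *
s=load("side0");t=load("top1")
g=cv2.cvtColor(s["frame"],cv2.COLOR_RGB2GRAY)
for r in range(258,300,2):
    c=np.nonzero(g[r,260:295]<45)[0]+260
    if len(c): print(r,c.min(),c.max(),c.mean().round(1),end=' | ')
print()
a=np.radians(85.2);u=np.array([np.cos(a),np.sin(a)])
for c in ([.489,.2305],):
  for k in (-.027,.027):
    for z in (.158,.136,.11): p=np.r_[np.array(c)+u*k,z]; print(k,z,proj(s,p).round(1),proj(t,p).round(1))
g=cv2.cvtColor(t["frame"],cv2.COLOR_RGB2GRAY)
for c in range(138,178,2):
    r=np.nonzero(g[208:230,c]<60)[0]+208
    if len(r): print(c,r.min(),r.max(),r.mean().round(1),end=' | ')
```

```text
262 274 279 276.5 | 264 274 279 276.5 | 266 273 279 276.0 | 268 274 278 276.0 | 270 273 278 275.5 | 272 273 278 275.5 | 274 273 278 275.5 | 276 273 278 275.5 | 278 273 278 275.5 | 280 272 278 275.0 | 282 270 278 274.0 | 284 269 275 272.0 | 286 269 276 272.5 | 288 269 275 272.0 | 290 269 276 272.5 | 292 269 276 272.5 | 294 269 276 272.5 | 296 269 276 272.5 | 298 268 276 272.0 | 
-0.027 0.158 [276. 259.] [160.3 219.3]
-0.027 0.136 [275.6 267.2] [162.1 219.2]
-0.027 0.11 [275.1 276.6] [164.2 219. ]
0.027 0.158 [271.7 280.5] [141.7 218.2]
0.027 0.136 [271.4 288.8] [143.8 218.1]
0.027 0.11 [271.  298.2] [146.3 218. ]
142 217 219 218.0 | 144 216 219 217.5 | 146 216 219 217.5 | 148 216 219 217.5 | 150 216 220 218.0 | 152 216 216 216.0 | 154 216 216 216.0 | 156 220 220 220.0 | 158 216 220 218.0 | 160 216 220 218.0 | 162 216 220 218.0 | 168 219 219 219.0 | 176 211 227 219.0 |
```

```bash
python3 -m creep '{"angular":[[0,0,0],[0,0,0],[0,0,0],[0,0,0],[0,0,0],[0,0,0],[0,0,0],[0,0,0],[0,0,0],[0,0,0],[0,0,0],[0,0,0],[0,0,0],[0,0,0],[0,0,0],[0,0,0]],"slide":[[-0.001,-0.0017,0.03],[-0.001,-0.0017,0.06],[-0.001,-0.0017,0.09],[-0.001,-0.0017,0.11],[-0.001,-0.0017,0.118],[-0.001,-0.0017,0.118],[-0.001,-0.0017,0.118],[-0.001,-0.0017,0.118],[-0.001,-0.0017,0.118],[-0.001,-0.0017,0.118],[-0.001,-0.0017,0.118],[-0.001,-0.0017,0.118],[-0.001,-0.0017,0.118],[-0.001,-0.0017,0.118],[-0.001,-0.0017,0.118],[-0.001,-0.0017,0.118]],"gripper":[1,1,1,1,1,1,0.7,0.6,0.5,0.41,0.4,0.4,0.4,0.4,0.4,0.4]}' 30
python3 - <<'E'
from h import *
go([.489,.2305,.119],85.4)
for n in ("top","side"):
    d=cam(n); saveraw(d,n+"3"); p=proj(d,[.489,.2305,.12]); crop(d,n+"3",p,90,90,5)
a=cv2.imread("pics/top3.png");b=cv2.imread("pics/side3.png");cv2.imwrite("pics/c3.png",cv2.resize(np.hstack([a,b]),(800,400)))
E
```

```text
t: 3.35
tcp_pos: [0.4905, 0.2299, 0.1146]
tool_rot: [0.126, 3.137, 0.003]
contact_force: [-1.1, 0.1, 7.5]
gripper_width: 0.0601
slide [ 0.002   0.0006 -0.0059] angular [0.0003 0.0003 0.    ] tcp [0.4905 0.2299 0.1146] w 0.0601 F [-1.1  0.1  7.5] t 3.35 ydir 85.41 z [ 0.0021  0.0019 -1.    ]
top3 origin 109 173 scale 5
side3 origin 228 238 scale 5
```

View pics/c3.png

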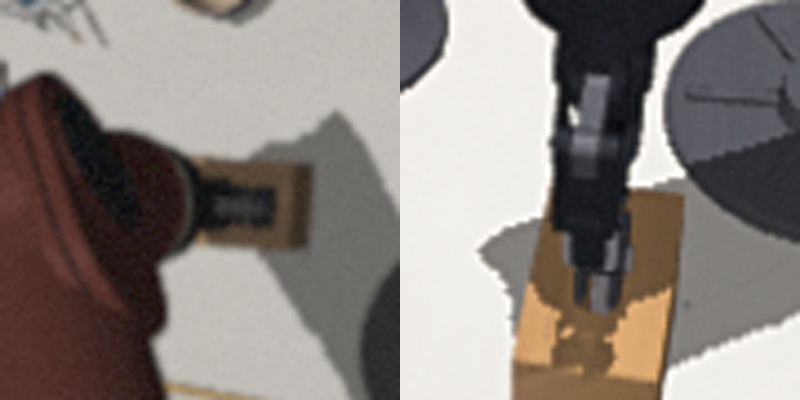

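```bash
python3 -m creep '{"angular":[[0,0,0],[0,0,0],[0,0,0],[0,0,0],[0,0,0],[0,0,0],[0,0,0],[0,0,0],[0,0,0],[0,0,0],[0,0,0],[0,0,0]],"slide":[[0,0,-0.01],[0,0,-0.02],[0,0,-0.035],[0,0,-0.05],[0,0,-0.07],[0,0,-0.09],[0,0,-0.11],[0,0,-0.13],[0,0,-0.15],[0,0,-0.16],[0,0,-0.16],[0,0,-0.16]],"gripper":[0.4,0.4,0.4,0.4,0.4,0.4,0.4,0.4,0.4,0.4,0.4,0.4]}' 30
python3 - <<'E'
from h import *
o=robot.get_obs()
go([.4643,-.1066,.235],112)
for n in ("top","side"):
    d=cam(n); saveraw(d,n+"4"); p=proj(d,[.489,.2305,.20]); crop(d,n+"4",p,110,110,4)
a=cv2.imread("pics/top4.png");b=cv2.imread("pics/side4.png");cv2.imwrite("pics/c4.png",cv2.resize(np.hstack([a,b]),(800,400)))
E
```

```text
t: 4.45
tcp_pos: [0.4897, 0.2292, 0.2331]
tool_rot: [0.126, 3.138, 0.001]
contact_force: [-0.1, 0.7, -1.6]
gripper_width: 0.0602
slide [-0.0022 -0.449  -0.0027] angular [ 0.0001  0.0001 -0.0739] tcp [0.4897 0.2292 0.2331] w 0.0602 F [-0.1  0.7 -1.6] t 4.45 ydir 85.39 z [ 6.e-04  4.e-04 -1.e+00]
top4 origin 91 163 scale 4
side4 origin 219 197 scale 4
```

View pics/c4.png

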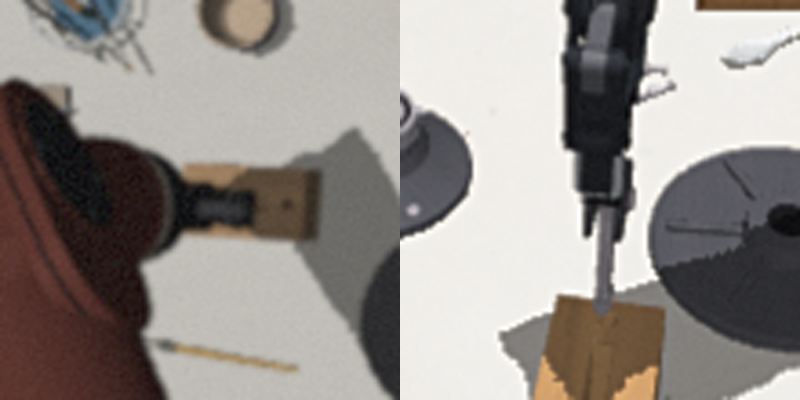

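```bash
python3 - <<'E'
from h import *
s=load("side4");p=[.4897,.2292,.1285]; print(proj(s,p), proj(s,[.4897,.2292,.135]))
crop(s,"tip4",(275,270),50,60,10)
E
python3 -m creep '{"angular":[[0,0,-0.074],[0,0,-0.074],[0,0,-0.074],[0,0,-0.074],[0,0,-0.074],[0,0,-0.074],[0,0,-0.074],[0,0,-0.074],[0,0,-0.074],[0,0,-0.074],[0,0,-0.074],[0,0,-0.074],[0,0,-0.074],[0,0,-0.074],[0,0,-0.074],[0,0,-0.074],[0,0,-0.074]],"slide":[[0,-0.03,0],[0,-0.07,0],[0,-0.11,0],[0,-0.15,0],[0,-0.19,0],[0,-0.23,0],[0,-0.27,0],[0,-0.31,0],[0,-0.35,0],[0,-0.39,0],[0,-0.42,0],[-0.002,-0.44,0.04],[-0.002,-0.449,0.07],[-0.002,-0.449,0.1],[-0.002,-0.449,0.12],[-0.002,-0.449,0.12],[-0.002,-0.449,0.12]],"gripper":[0.4,0.4,0.4,0.4,0.4,0.4,0.4,0.4,0.4,0.4,0.4,0.4,0.4,0.4,0.4,0.4,0.4]}' 30
python3 - <<'E'
from h import *
go([.4643,-.1066,.115],112)
for n in ("top","side"):
    d=avg(n,2); saveraw(d,n+"5"); p=proj(d,[.464,-.107,.03]); crop(d,n+"5",p,80,80,5)
a=cv2.imread("pics/top5.png");b=cv2.imread("pics/side5.png");cv2.imwrite("pics/c5.png",cv2.resize(np.hstack([a,b]),(800,400)))
E
```

```text
[273.09417386 279.9168225 ] [273.20106164 277.53253776]
tip4 origin 250 240 scale 10
t: 5.97
tcp_pos: [0.4632, -0.1066, 0.1421]
tool_rot: [0.6, -3.081, 0.0]
contact_force: [0.2, -0.4, -0.8]
gripper_width: 0.06
slide [-0.0014 -0.0005  0.0362] angular [ 0.0001 -0.0004  0.0001] tcp [ 0.4632 -0.1066  0.1421] w 0.06 F [ 0.2 -0.4 -0.8] t 5.97 ydir 112.02 z [-2.5e-03 -6.0e-04 -1.0e+00]
top5 origin 228 183 scale 5
side5 origin 249 170 scale 5
```

View pics/c5.png

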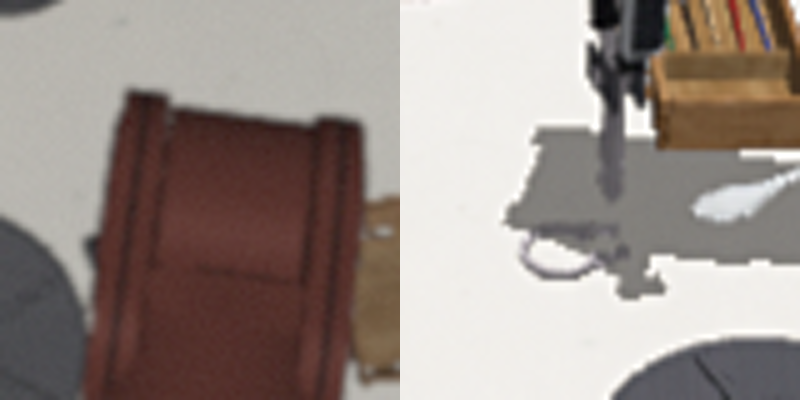

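View pics/tip4.png

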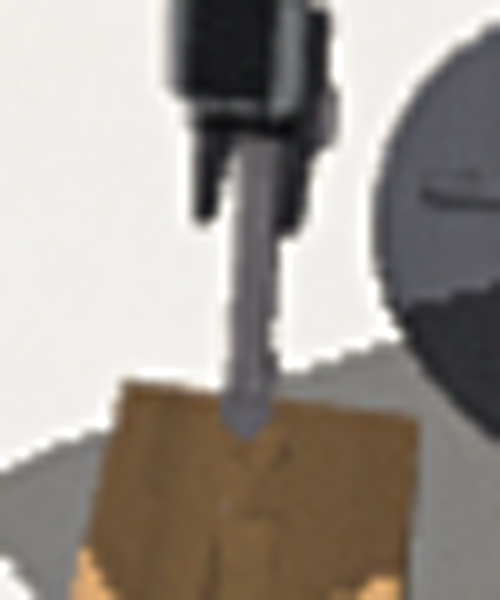

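Run:
```python
from h import *
s=load("side5")
crop(s,"tip5",(290,208),50,50,12)
R=Ro.from_rotvec(robot.get_obs()["tool_rot"]).as_matrix(); p0=robot.get_obs()["tcp_pos"]
for k in (-.0045,.0045):
    for h in (.1046,.0981): 
        q=proj(s,p0+R@[0,k,h]); print(k,h,q,(q-[265,183])*12)
s0=load("side0");crop(s0,"ring0",(290,215),50,50,12)
```

```text
tip5 origin 265 183 scale 12
-0.0045 0.1046 [288.58301558 207.10362222] [282.99618698 289.24346659]
-0.0045 0.0981 [288.71574263 205.16478528] [284.58891156 265.97742339]
0.0045 0.1046 [289.76672007 209.11798424] [297.20064088 313.41581088]
0.0045 0.0981 [289.90458329 207.17393244] [298.8549995  290.08718923]
ring0 origin 265 190 scale 12
```

View pics/tip5.png

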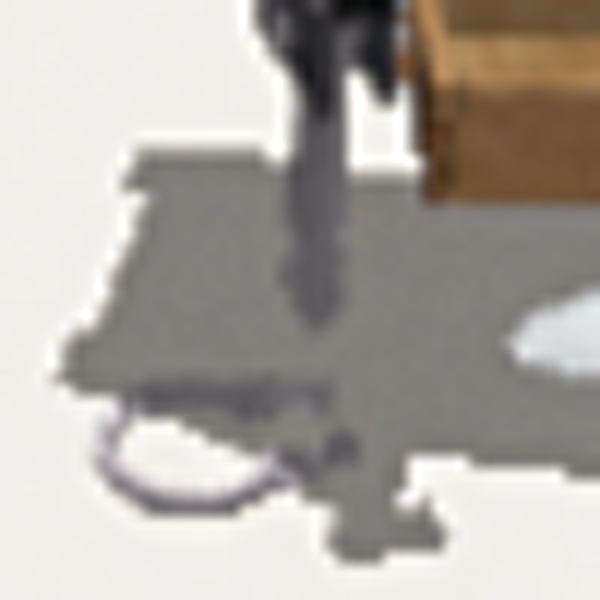

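View pics/ring0.png

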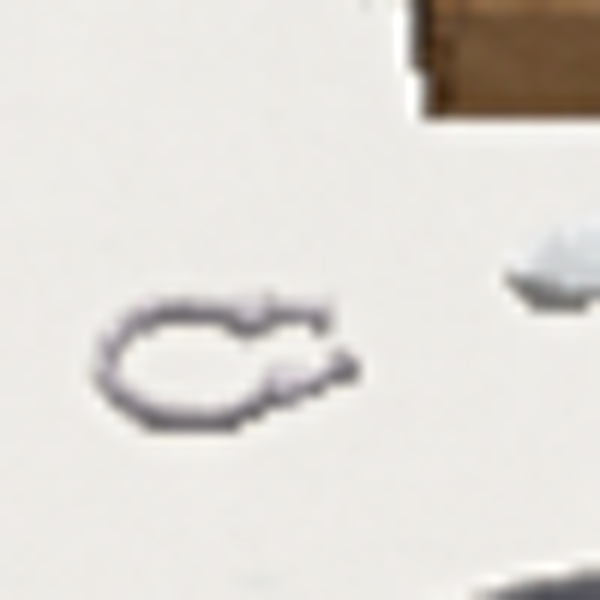

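```bash
python3 -m creep '{"angular":[[0,0,0],[0,0,0],[0,0,0],[0,0,0],[0,0,0],[0,0,0],[0,0,0],[0,0,0],[0,0,0],[0,0,0]],"slide":[[-0.0022,-0.001,0.005],[-0.0022,-0.001,0.01],[-0.0022,-0.001,0.017],[-0.0022,-0.001,0.024],[-0.0022,-0.001,0.03],[-0.0022,-0.001,0.034],[-0.0022,-0.001,0.034],[-0.0022,-0.001,0.034],[-0.0022,-0.001,0.034],[-0.0022,-0.001,0.034]],"gripper":[0.4,0.4,0.4,0.4,0.4,0.4,0.4,0.4,0.4,0.4]}' 30
python3 - <<'E'
from h import *
go([.465,-.1066,.1056],112)
s=avg("side",2); saveraw(s,"side6"); crop(s,"tip6",(290,215),50,50,12)
t=cam("top"); crop(t,"top6",proj(t,[.464,-.107,.03]),80,80,7)
E
```

```text
t: 7.0
tcp_pos: [0.4661, -0.1067, 0.1176]
tool_rot: [-0.6, 3.083, -0.0]
contact_force: [-1.0, 0.2, -2.2]
gripper_width: 0.0598
slide [0.0013 0.0007 0.016 ] angular [-0.      0.0001  0.0001] tcp [ 0.4661 -0.1067  0.1176] w 0.0598 F [-1.   0.2 -2.2] t 7.0 ydir 112.04 z [ 4.e-04  0.e+00 -1.e+00]
tip6 origin 265 190 scale 12
top6 origin 228 183 scale 7
```

View pics/tip6.png

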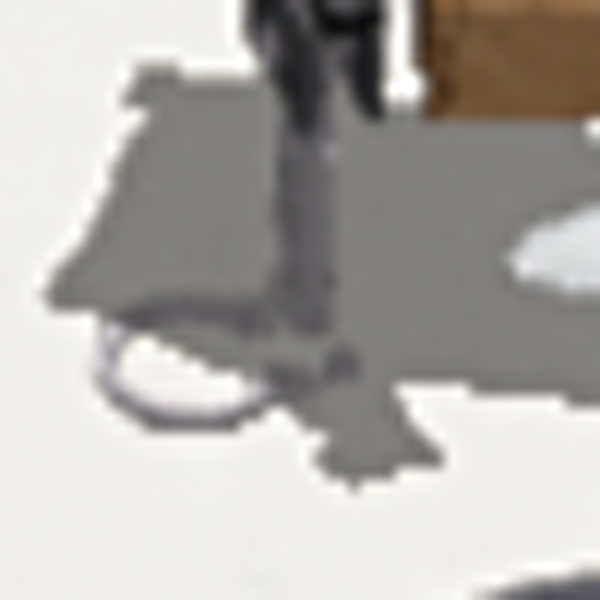

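```bash
python3 -m creep '{"angular":[[0,0,0],[0,0,0],[0,0,0],[0,0,0],[0,0,0],[0,0,0],[0,0,0],[0,0,0],[0,0,0]],"slide":[[0,0,0.002],[0,0,0.005],[0,0,0.008],[0,0,0.011],[0,0,0.013],[0,0,0.0147],[0,0,0.0147],[0,0,0.0147],[0,0,0.0147]],"gripper":[0.4,0.4,0.4,0.4,0.4,0.4,0.4,0.4,0.4]}' 30
python3 - <<'E'
from h import *
go([.465,-.1066,.1056],112)
s=avg("side",2); saveraw(s,"side7"); crop(s,"tip7",(290,215),50,50,12)
E
```

```text
t: 7.9
tcp_pos: [0.467, -0.1068, 0.1072]
tool_rot: [-0.6, 3.082, -0.001]
contact_force: [-0.4, 0.6, 6.4]
gripper_width: 0.0599
slide [0.0024 0.0013 0.0021] angular [-0.0001  0.0003  0.0001] tcp [ 0.467  -0.1068  0.1072] w 0.0599 F [-0.4  0.6  6.4] t 7.9 ydir 112.04 z [ 0.0022 -0.     -1.    ]
tip7 origin 265 190 scale 12
```

View pics/tip7.png

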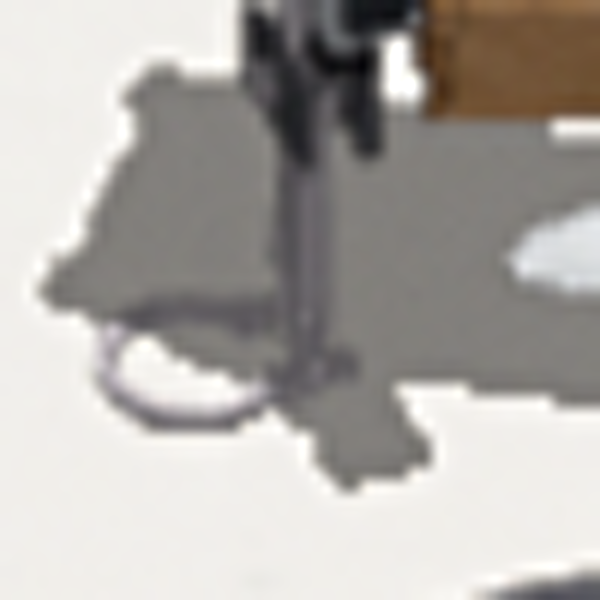

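```bash
python3 -m creep '{"angular":[[0,0,0],[0,0,0],[0,0,0],[0,0,0],[0,0,0],[0,0,0],[0,0,0],[0,0,0]],"slide":[[0,0,-0.0007],[0,0,-0.0007],[0,0,-0.0007],[0,0,-0.0007],[0,0,-0.0007],[0,0,-0.0007],[0,0,-0.0007],[0,0,-0.0007]],"gripper":[0.37,0.33,0.29,0.25,0.21,0.18,0.18,0.18]}' 60
python3 - <<'E'
from h import *
go([.465,-.1066,.1056],112)
s=avg("side",2); saveraw(s,"side8"); crop(s,"tip8",(290,215),50,50,12)
E
```

```text
t: 8.67
tcp_pos: [0.4691, -0.1065, 0.1095]
tool_rot: [-0.6, 3.077, -0.001]
contact_force: [0.4, 2.3, 21.1]
gripper_width: 0.0502
slide [0.0051 0.0019 0.0051] angular [-0.0003  0.001   0.0002] tcp [ 0.4691 -0.1065  0.1095] w 0.0502 F [ 0.4  2.3 21.1] t 8.67 ydir 112.06 z [ 6.2e-03  8.0e-04 -1.0e+00]
tip8 origin 265 190 scale 12
```

View pics/tip8.png

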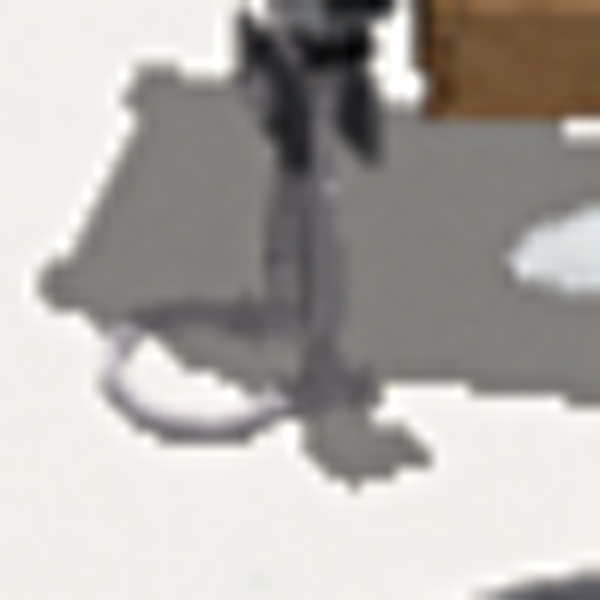

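```bash
python3 -m creep '{"angular":[[0,0,0],[0,0,0],[0,0,0],[0,0,0],[0,0,0],[0,0,0],[0,0,0],[0,0,0]],"slide":[[0,0,-0.0015],[0,0,-0.003],[0,0,-0.004],[0,0,-0.004],[0,0,-0.004],[0,0,-0.004],[0,0,-0.004],[0,0,-0.004]],"gripper":[0.18,0.18,0.15,0.12,0.09,0.06,0.06,0.06]}' 60
python3 - <<'E'
from h import *
go([.465,-.1066,.1056],112)
s=avg("side",2); saveraw(s,"side9"); crop(s,"tip9",(290,215),50,50,12)
E
```

```text
t: 9.43
tcp_pos: [0.4675, -0.1058, 0.1113]
tool_rot: [-0.601, 3.08, 0.001]
contact_force: [-1.0, 3.6, 12.8]
gripper_width: 0.0455
slide [0.0036 0.0003 0.0076] angular [0.     0.0005 0.0002] tcp [ 0.4675 -0.1058  0.1113] w 0.0455 F [-1.   3.6 12.8] t 9.43 ydir 112.07 z [ 0.003   0.0015 -1.    ]
tip9 origin 265 190 scale 12
```

View pics/tip9.png

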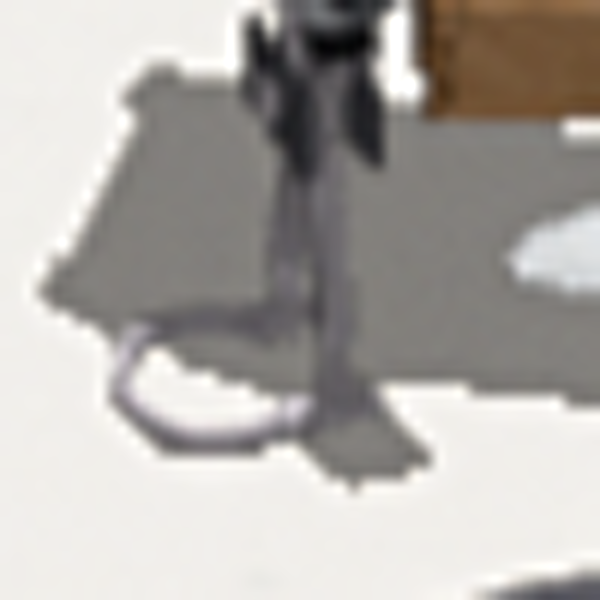

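```bash
python3 -m creep '{"angular":[[0,0,0],[0,0,0],[0,0,0],[0,0,0],[0,0,0],[0,0,0],[0,0,0],[0,0,0],[0,0,0],[0,0,0],[0,0,0],[0,0,0]],"slide":[[0,0,-0.0007],[0,0,-0.0014],[0,0,-0.002],[0,0,-0.002],[0,0,-0.002],[0,0,-0.002],[0,0,-0.002],[0,0,-0.002],[0,0,-0.002],[0,0,-0.002],[0,0,-0.002],[0,0,-0.002]],"gripper":[0.03,0,-0.03,-0.06,-0.09,-0.12,-0.15,-0.2,-0.2,-0.2,-0.2,-0.2]}' 60
python3 - <<'E'
from h import *
go([.465,-.1066,.1056],112)
s=avg("side",2); saveraw(s,"side10"); crop(s,"tip10",(290,215),50,50,12)
E
```

```text
t: 10.53
tcp_pos: [0.4677, -0.1042, 0.1133]
tool_rot: [-0.602, 3.08, 0.005]
contact_force: [-2.5, 9.5, 21.7]
gripper_width: 0.0356
slide [ 0.0046 -0.0017  0.0102] angular [0.0004 0.0007 0.0003] tcp [ 0.4677 -0.1042  0.1133] w 0.0356 F [-2.5  9.5 21.7] t 10.53 ydir 112.11 z [ 0.0029  0.004  -1.    ]
tip10 origin 265 190 scale 12
```

View pics/tip10.png

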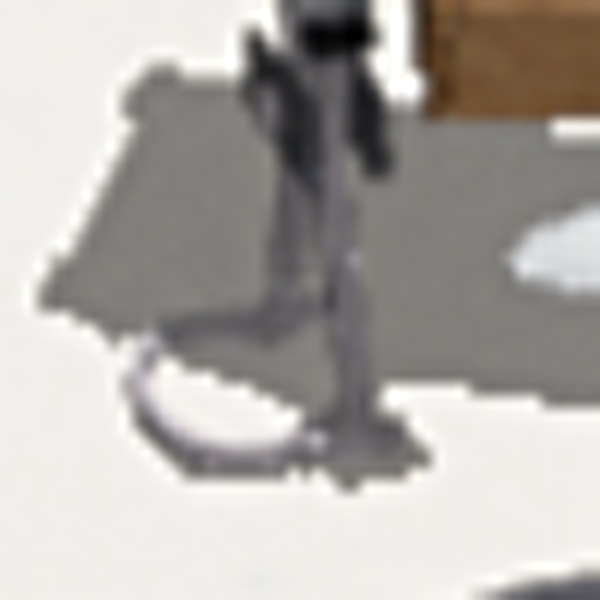

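```bash
python3 -m creep '{"angular":[[0,0,0],[0,0,0],[0,0,0],[0,0,0],[0,0,0],[0,0,0],[0,0,0],[0,0,0],[0,0,0],[0,0,0],[0,0,0],[0,0,0]],"slide":[[0,0,-0.002],[0,0,-0.004],[0,0,-0.006],[0,0,-0.01],[0,0,-0.015],[0,0,-0.02],[0,0,-0.03],[0,0,-0.04],[0,0,-0.053],[0,0,-0.053],[0,0,-0.053],[0,0,-0.053]],"gripper":[-0.2,-0.2,-0.2,-0.2,-0.2,-0.2,-0.2,-0.2,-0.2,-0.2,-0.2,-0.2]}' 60
python3 - <<'E'
from h import *
go([.465,-.1066,.15],112)
s=avg("side",2); saveraw(s,"side11"); crop(s,"tip11",(290,205),60,50,12)
t=cam("top"); saveraw(t,"top11"); crop(t,"top11",proj(t,[.48,-.1,.03]),80,80,7)
E
```

```text
t: 11.63
tcp_pos: [0.4659, -0.1066, 0.1511]
tool_rot: [-0.601, 3.083, 0.0]
contact_force: [-0.7, -0.1, -2.4]
gripper_width: 0.0354
slide [0.0011 0.0004 0.0014] angular [0.     0.     0.0001] tcp [ 0.4659 -0.1066  0.1511] w 0.0354 F [-0.7 -0.1 -2.4] t 11.63 ydir 112.04 z [ 2.e-04  2.e-04 -1.e+00]
tip11 origin 260 180 scale 12
top11 origin 225 178 scale 7
```

View pics/tip11.png

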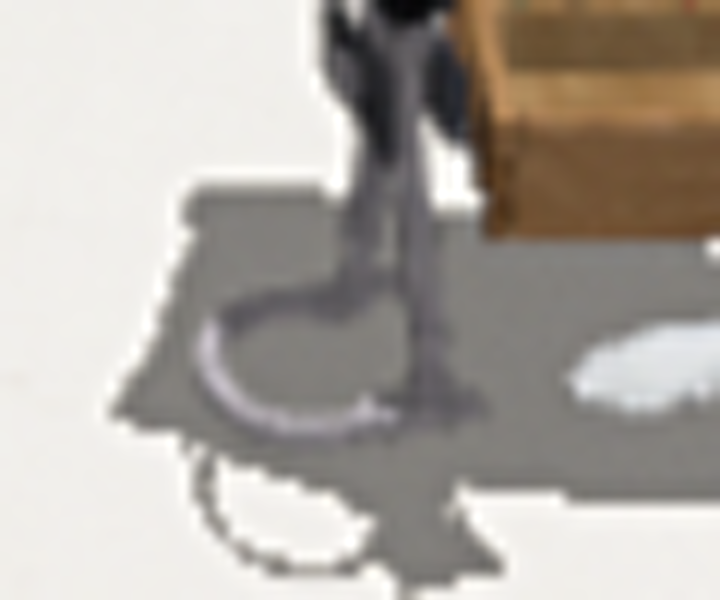

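View pics/top11.png

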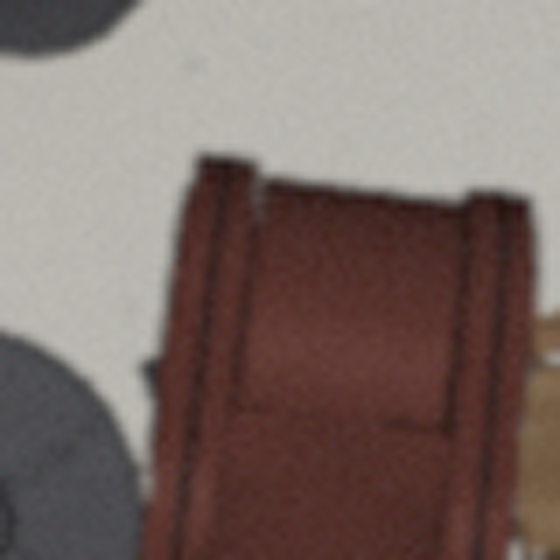

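```bash
python3 - <<'E'
from h import *
s=load("side11");o=robot.get_obs();R=Ro.from_rotvec(o["tool_rot"]).as_matrix()
pts=np.array([(222,310),(208,345),(218,385),(250,412),(300,426),(345,418),(270,300),(325,300)],float)
uv=(pts+.5)/12-.5+[260,180]
P=np.array([onz(s,p,.0403) for p in uv])
Q=(P-o["tcp_pos"])@R*1000
print(Q.round(1))
S=Q[:,:2];A=np.c_[2*S,np.ones(len(S))];x=np.linalg.lstsq(A,(S**2).sum(1),rcond=None)[0];print("all",x[:2],np.sqrt(x[2]+x[:2]@x[:2]))
S=Q[:6,:2];A=np.c_[2*S,np.ones(len(S))];x=np.linalg.lstsq(A,(S**2).sum(1),rcond=None)[0];print("front",x[:2],np.sqrt(x[2]+x[:2]@x[:2]))
for f in (-21.6,): 
  c=o["tcp_pos"]+R@np.array([-.0216,0,.1108]); print("pred bore",c)
# post in both views
s0=load("side0");t0=load("top1")
crop(s0,"post_s",(210,225),40,40,14); crop(t0,"post_t",(228,164),40,40,14)
E
python3 -c "
import cv2,numpy as np
a=cv2.imread('pics/post_s.png');b=cv2.imread('pics/post_t.png');cv2.imwrite('pics/post.png',cv2.resize(np.hstack([a,b]),(800,400)))"
```

```text
[[-24.4 -17.9 110.4]
 [-31.5  -6.8 110.4]
 [-34.    7.2 110.4]
 [-30.4  18.  110.4]
 [-21.7  25.5 110.4]
 [-11.4  25.7 110.4]
 [-13.  -18.3 110.4]
 [ -1.2 -14.9 110.4]]
all [-12.96426502   3.65726457] 22.416473297526725
front [-11.28530611   2.99913402] 23.688259807606524
pred bore [ 0.48557939 -0.0985582   0.03991511]
post_s origin 190 205 scale 14
post_t origin 208 144 scale 14
```

View pics/post.png

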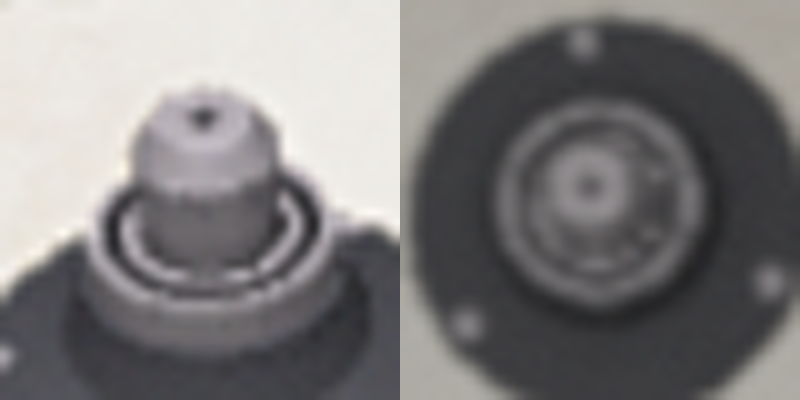

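Run:
```python
from h import *
s=load("side11");o=robot.get_obs();R=Ro.from_rotvec(o["tool_rot"]).as_matrix()
for p in [(428,390),(455,405),(385,285),(485,408),(350,305),(205,340),(405,120),(350,20)]:
    uv=(np.array(p)+.5)/12-.5+[260,180]
    for z in (.0403,):
        print(p,((onz(s,uv,z)-o["tcp_pos"])@R*1000).round(1))
def px(q): 
    u=proj(s,o["tcp_pos"]+R@(np.array(q)/1000)); return ((u-[260,180]+.5)*12-.5).round(0)
for q in [(0,21.5,113),(0,-21.5,113),(0,21.5,107),(0,-21.5,107),(0,0,37),(-21.6,0,111),(-44,0,111)]: print(q,px(q))
sf=s["frame"];
im=cv2.resize(sf[180:230,260:320,::-1],None,fx=12,fy=12,interpolation=cv2.INTER_CUBIC)
im=np.clip((im.astype(float)-40)*1.7,0,255).astype(np.uint8)
cv2.imwrite("pics/e11.png",im)
```

```text
(428, 390) [  9.3  21.6 110.4]
(455, 405) [ 13.1  28.1 110.4]
(385, 285) [ 13.6 -16.3 110.4]
(485, 408) [ 18.9  30.9 110.4]
(350, 305) [  3.5 -11.6 110.4]
(205, 340) [-31.6  -8.7 110.4]
(405, 120) [ 40.6 -74.7 110.4]
(350, 20) [  42.6 -117.4  110.4]
(0, 21.5, 113) [387. 406.]
(0, -21.5, 113) [319. 291.]
(0, 21.5, 107) [389. 385.]
(0, -21.5, 107) [321. 270.]
(0, 0, 37) [371.  65.]
(-21.6, 0, 111) [261. 358.]
(-44, 0, 111) [164. 376.]
```

View pics/e11.png

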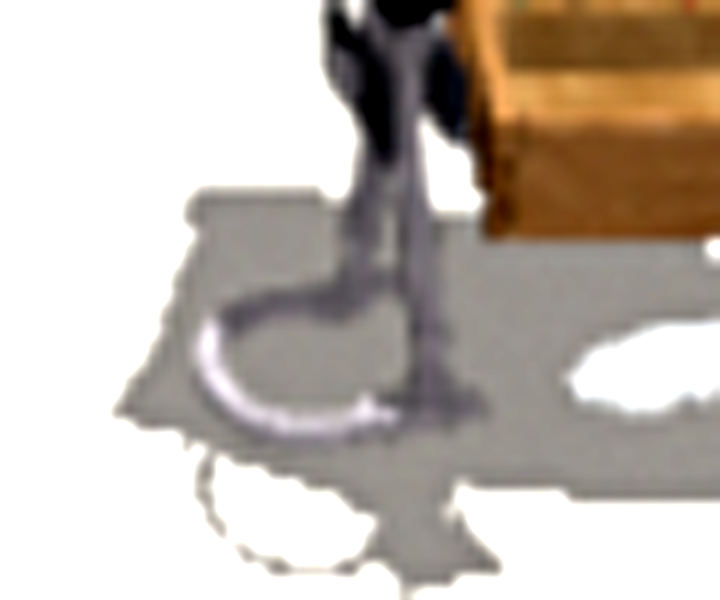

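Run:
```python
from h import *
s=load("side0");t=load("top1")
cv=lambda p,o:(np.array(p)/.7143+.5)/14-.5+o
print("side top of post",onz(s,cv((203,118),[190,205]),.091))
print("side bearing",onz(s,cv((211,228),[190,205]),.057))
print("top post",onz(t,cv((590-400,185),[208,144]),.091))
print("top bearing",onz(t,cv((600-400,200),[208,144]),.057))
for c in ([.651,.013],[.653,.014]):
  q=proj(s,[*c,.091]),proj(s,[*c,.057]); print([((p-[190,205]+.5)*14*.7143).round(0) for p in q])
  q=proj(t,[*c,.091]),proj(t,[*c,.057]); print([((p-[208,144]+.5)*14*.7143).round(0) for p in q])
# bearing ellipse side: threshold bright outer race
g=cv2.cvtColor(s["frame"],cv2.COLOR_RGB2GRAY)
```

```text
side top of post [0.65246361 0.01084687 0.091     ]
side bearing [0.65252882 0.0112974  0.057     ]
top post [0.65421676 0.01495746 0.091     ]
top bearing [0.65387024 0.01440953 0.057     ]
[array([208., 124.]), array([216., 233.])]
[array([197., 196.]), array([205., 209.])]
[array([199., 127.]), array([207., 236.])]
[array([194., 189.]), array([202., 203.])]
```

Run:
```python
from h import *
go([.6426,.0079,.2220],112)
```

```text
slide [-0.276   0.053  -0.0952] angular [ 0.     -0.0001  0.0001] tcp [ 0.4656 -0.1067  0.1507] w 0.0353 F [ 0.1  0.5 -2.2] t 11.78 ydir 112.04 z [-7.e-04 -1.e-04 -1.e+00]
```

```bash
python3 -m creep '{"angular":[[0,0,0],[0,0,0],[0,0,0],[0,0,0],[0,0,0],[0,0,0],[0,0,0],[0,0,0],[0,0,0],[0,0,0],[0,0,0],[0,0,0],[0,0,0],[0,0,0],[0,0,0],[0,0,0],[0,0,0],[0,0,0],[0,0,0],[0,0,0]],"slide":[[0,0,-0.02],[0,0,-0.04],[0,0,-0.06],[0,0,-0.08],[-0.01,0.002,-0.095],[-0.03,0.006,-0.095],[-0.05,0.01,-0.095],[-0.073,0.014,-0.095],[-0.096,0.018,-0.095],[-0.119,0.023,-0.095],[-0.142,0.027,-0.095],[-0.165,0.032,-0.095],[-0.188,0.036,-0.095],[-0.21,0.04,-0.095],[-0.23,0.044,-0.095],[-0.25,0.048,-0.095],[-0.265,0.051,-0.095],[-0.272,0.053,-0.095],[-0.276,0.053,-0.095],[-0.276,0.053,-0.095]],"gripper":[-0.2,-0.2,-0.2,-0.2,-0.2,-0.2,-0.2,-0.2,-0.2,-0.2,-0.2,-0.2,-0.2,-0.2,-0.2,-0.2,-0.2,-0.2,-0.2,-0.2]}' 60
python3 - <<'E'
from h import *
go([.6426,.0079,.2220],112)
s=avg("side",2); saveraw(s,"side12"); crop(s,"tip12",(215,210),70,55,11)
t=cam("top"); saveraw(t,"top12"); crop(t,"top12",(228,164),70,70,6)
E
```

```text
t: 13.45
tcp_pos: [0.6428, 0.0079, 0.2218]
tool_rot: [0.601, -3.083, 0.001]
contact_force: [-0.6, 0.2, -2.6]
gripper_width: 0.0352
slide [ 0.0003  0.0002 -0.0002] angular [-0.     -0.0001  0.0001] tcp [0.6428 0.0079 0.2218] w 0.0352 F [-0.6  0.2 -2.6] t 13.45 ydir 112.05 z [-8.e-04 -5.e-04 -1.e+00]
tip12 origin 180 182 scale 11
top12 origin 193 129 scale 6
```

View pics/tip12.png

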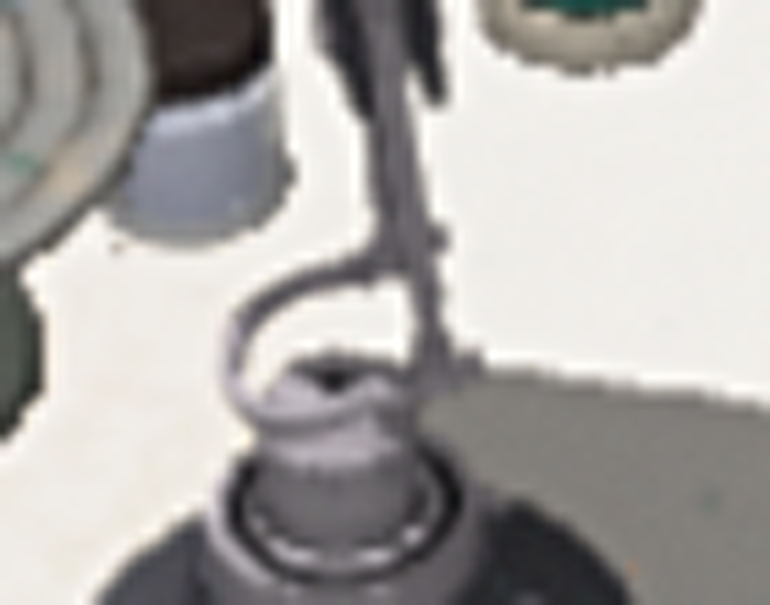

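View pics/top12.png

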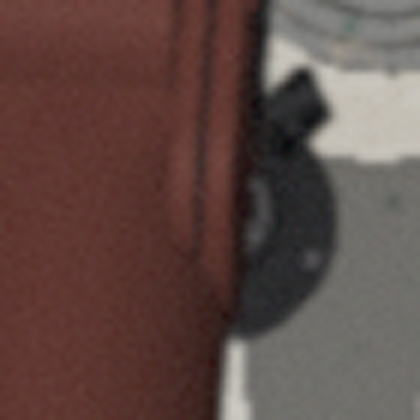

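Run:
```python
from h import *
s=load("side12");o=robot.get_obs();R=Ro.from_rotvec(o["tool_rot"]).as_matrix()
pts=np.array([(247,310),(280,287),(320,273),(360,262),(232,350),(234,385),(255,410),(300,422),(345,415),(385,395)],float)
uv=(pts+.5)/11-.5+[180,182]
for z in (.106,.1085,.111):
    P=np.array([onz(s,p,z) for p in uv]); S=P[:,:2]*1000
    A=np.c_[2*S,np.ones(len(S))];x=np.linalg.lstsq(A,(S**2).sum(1),rcond=None)[0];r=np.sqrt(x[2]+x[:2]@x[:2])
    c=np.r_[x[:2]/1000,z]
    print(z,x[:2].round(1),r.round(1),"res",(np.hypot(*(S-x[:2]).T)-r).round(1),"tool",((c-o["tcp_pos"])@R*1000).round(1))
    Q=(P-o["tcp_pos"])@R*1000; print(Q[:,:2].round(1).tolist())
```

```text
0.106 [649.6  15.3] 24.9 res [-1.6 -1.1 -0.1  3.2 -2.4  0.4  2.6  2.3 -0.4 -3.9] tool [ -9.8   5.  116.4]
[[-26.5, -11.3], [-18.1, -17.3], [-8.9, -19.8], [0.3, -21.2], [-32.1, 1.3], [-33.8, 13.1], [-31.1, 22.4], [-22.8, 28.9], [-13.3, 29.3], [-3.9, 25.1]]
0.1085 [648.9  18.4] 24.8 res [-1.6 -1.1 -0.1  3.2 -2.4  0.4  2.6  2.3 -0.3 -3.9] tool [-10.3   8.1 113.9]
[[-26.9, -8.2], [-18.6, -14.1], [-9.3, -16.5], [-0.2, -18.0], [-32.4, 4.5], [-34.2, 16.1], [-31.4, 25.5], [-23.2, 31.9], [-13.8, 32.3], [-4.4, 28.2]]
0.111 [648.2  21.5] 24.7 res [-1.6 -1.1 -0.1  3.1 -2.3  0.4  2.6  2.3 -0.3 -3.8] tool [-10.8  11.2 111.4]
[[-27.3, -5.0], [-19.0, -10.9], [-9.8, -13.3], [-0.7, -14.7], [-32.8, 7.6], [-34.5, 19.2], [-31.8, 28.5], [-23.6, 34.9], [-14.2, 35.3], [-4.9, 31.2]]
```

Run:
```python
from h import *
s=load("side12");o=robot.get_obs();R=Ro.from_rotvec(o["tool_rot"]).as_matrix()
k=6;x0,y0=175,130
im=cv2.resize(s["frame"][y0:240,x0:290,::-1],None,fx=k,fy=k,interpolation=cv2.INTER_CUBIC)
def P(q,col):
    u=(proj(s,o["tcp_pos"]+R@(np.array(q)/1000))-[x0,y0]+.5)*k-.5
    cv2.circle(im,(int(u[0]),int(u[1])),2,col,-1); return u
for z in range(-20,118,8): P((0,0,z),(0,0,255))
for y in (-21.5,21.5): P((0,y,113),(0,255,0))
for y in range(-30,31,6): P((0,y,37),(255,0,0))
cv2.imwrite("pics/ov12.png",im)
crop(s,"hi12",(215,175),64,80,9)
```

```text
hi12 origin 183 135 scale 9
```

View pics/ov12.png

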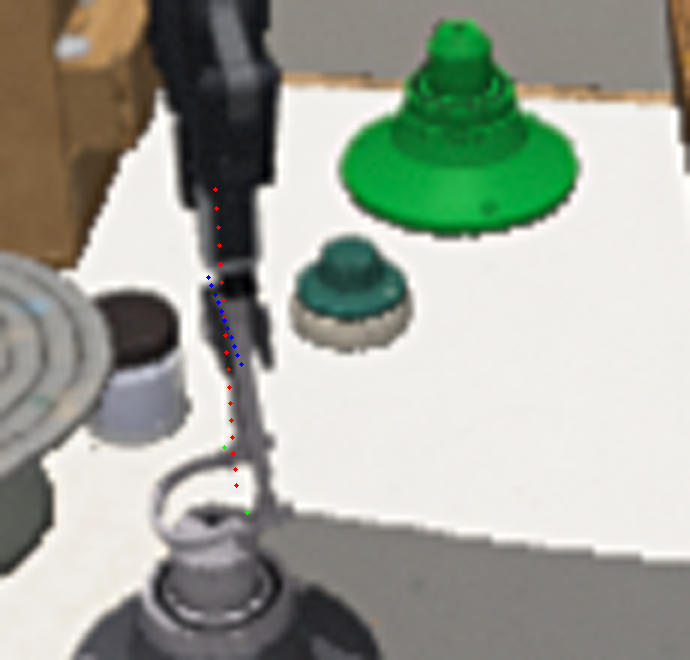

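View pics/hi12.png

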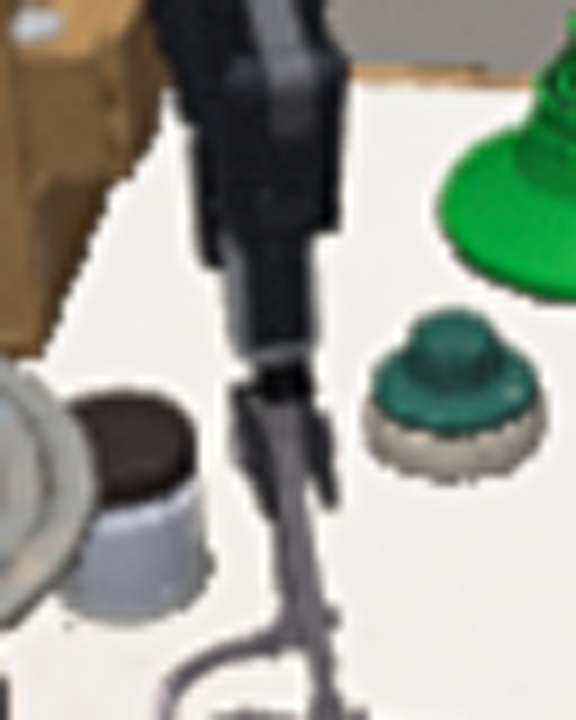

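Run:
```python
from h import *
s=load("side12");o=robot.get_obs();R=Ro.from_rotvec(o["tool_rot"]).as_matrix()
# pixel of the near/far leg: intersect ray with the tool plane y=+-21 
for p,y in [((432,350),.0215),((436,385),.0215),((425,300),.019),((405,250),-.0215),((398,235),-.021),((475,362),.031),((440,238),-.031)]:
    uv=(np.array(p)+.5)/11-.5+[180,182]; c,v=ray(s,uv)
    a=(c-o["tcp_pos"])@R; b=v@R; k=(y-a[1])/b[1]; print(p,((a+b*k)*1000).round(1))
im=cv2.resize(s["frame"][195:227,195:227,::-1],None,fx=18,fy=18,interpolation=cv2.INTER_LANCZOS4)
im=np.clip((im.astype(float)-60)*1.5,0,255).astype(np.uint8); cv2.imwrite("pics/z12.png",im)
```

```text
(432, 350) [  7.3  21.5 109.6]
(436, 385) [  7.7  21.5 119.2]
(425, 300) [ 6.9 19.  98. ]
(405, 250) [ 10.4 -21.5 115.5]
(398, 235) [  9.  -21.  110.7]
(475, 362) [ 14.5  31.  107.1]
(440, 238) [ 20.1 -31.  121.2]
```

View pics/z12.png

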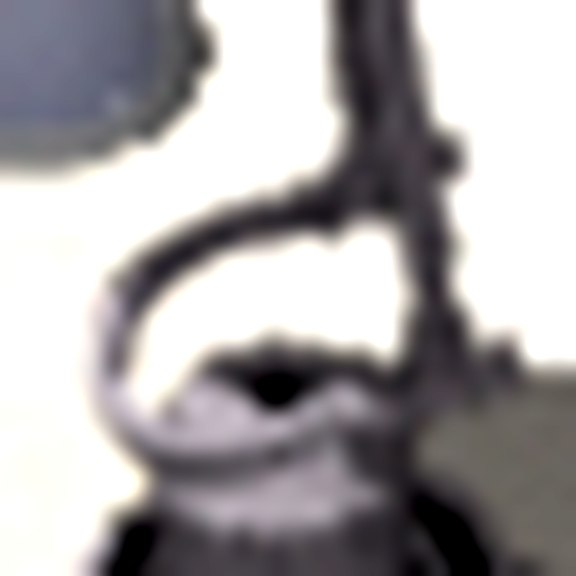

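Run:
```python
from h import *
s=load("side12");o=robot.get_obs();R=Ro.from_rotvec(o["tool_rot"]).as_matrix()
def at(p,y,k=18,o0=(195,195),d=s,oo=o,RR=R):
    uv=(np.array(p)+.5)/k-.5+np.array(o0); c,v=ray(d,uv)
    a=(c-oo["tcp_pos"])@RR; b=v@RR; q=(y-a[1])/b[1]; return ((a+b*q)*1000).round(1)
for p in [(125,280),(108,310),(104,340),(106,370),(118,400),(140,430)]: print(p,"y0",at(p,0),"y.01",at(p,.01))
print("near widest",[at(p,.0253) for p in [(180,450),(220,455),(260,445),(300,432)]])
print("far widest",[at(p,-.0253) for p in [(200,240),(250,220),(300,208),(340,195)]])
# same for lift picture
s=load("side11")
o2=dict(tcp_pos=np.array([.4659,-.1066,.1511])); R2=Ro.from_rotvec([-0.601,3.083,0]).as_matrix()
f=lambda p,y: at(p,y,12,(260,180),s,o2,R2)
print("lift back",[f(p,0) for p in [(222,310),(208,345),(206,365),(218,385)]])
print("near",[f(p,.0253) for p in [(250,412),(300,426),(345,418)]],"far",[f(p,-.0253) for p in [(270,300),(300,300),(325,300)]])
print("noses",f((483,408),.026), f((400,285),-.026), "12:",at((505,360),.026),at((450,155),-.026))
```

```text
(125, 280) y0 [-29.2   0.  108.2] y.01 [-30.5  10.  100.4]
(108, 310) y0 [-31.8   0.  112.6] y.01 [-33.   10.  104.7]
(104, 340) y0 [-32.7   0.  117.4] y.01 [-33.9  10.  109.4]
(106, 370) y0 [-32.8   0.  122.4] y.01 [-34.   10.  114.4]
(118, 400) y0 [-31.6   0.  127.7] y.01 [-32.8  10.  119.6]
(140, 430) y0 [-29.1   0.  133.4] y.01 [-30.4  10.  125.2]
near widest [array([-27.4,  25.3, 117. ]), array([-22.4,  25.3, 119. ]), array([-17.2,  25.3, 118.6]), array([-11.9,  25.3, 117.6])]
far widest [array([-15.6, -25.3, 123.6]), array([ -8.6, -25.3, 121.7]), array([ -1.8, -25.3, 121.2]), array([  3.7, -25.3, 120.2])]
lift back [array([-30.8,   0. ,  96.2]), array([-33.7,   0. , 105.2]), array([-33.9,   0. , 110.7]), array([-30.9,   0. , 117. ])]
near [array([-32.9,  25.3, 104.5]), array([-21.2,  25.3, 111.1]), array([-10.8,  25.3, 111.2])] far [array([ -9.8, -25.3, 116.6]), array([ -2.6, -25.3, 118.2]), array([  3.5, -25.3, 119.5])]
noses [ 21.2  26.  115.1] [ 21.9 -26.  119.6] 12: [ 15.1  26.  111.3] [ 19.1 -26.  117.2]
```

```bash
python3 -m creep '{"angular":[[0,0,0],[0,0,0],[0,0,0],[0,0,0],[0,0,0],[0,0,0],[0,0,0],[0,0,0],[0,0,0],[0,0,0]],"slide":[[0.0005,-0.0013,0],[0.001,-0.0026,0.002],[0.001,-0.0026,0.005],[0.001,-0.0026,0.009],[0.001,-0.0026,0.013],[0.001,-0.0026,0.017],[0.001,-0.0026,0.021],[0.001,-0.0026,0.025],[0.001,-0.0026,0.027],[0.001,-0.0026,0.027]],"gripper":[-0.2,-0.2,-0.2,-0.2,-0.2,-0.2,-0.2,-0.2,-0.2,-0.2]}' 60
python3 - <<'E'
from h import *
go([.6429,.0058,.20],112)
s=avg("side",2); saveraw(s,"side13")
im=cv2.resize(s["frame"][190:235,190:235,::-1],None,fx=13,fy=13,interpolation=cv2.INTER_LANCZOS4)
im=np.clip((im.astype(float)-40)*1.4,0,255).astype(np.uint8); cv2.imwrite("pics/z13.png",im)
E
```

```text
t: 14.43
tcp_pos: [0.6427, 0.0058, 0.2015]
tool_rot: [0.6, -3.083, 0.0]
contact_force: [-0.1, 0.1, -2.6]
gripper_width: 0.035
slide [-0.0003 -0.0001  0.0021] angular [ 0.     -0.0001  0.0001] tcp [0.6427 0.0058 0.2015] w 0.035 F [-0.1  0.1 -2.6] t 14.43 ydir 112.04 z [-7.e-04 -2.e-04 -1.e+00]
```

View pics/z13.png

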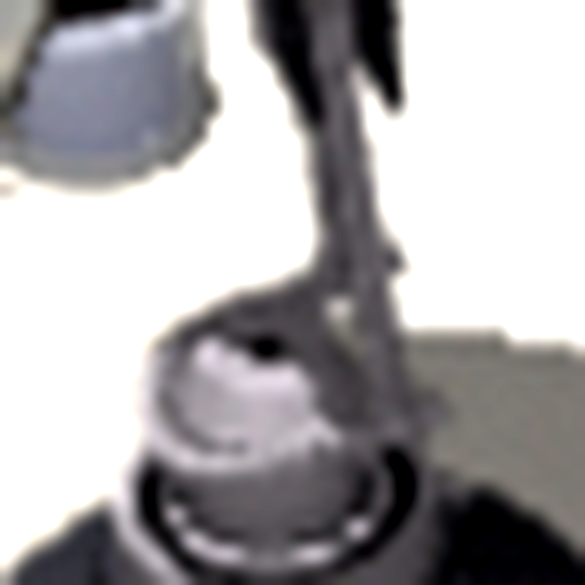

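```bash
python3 -m creep '{"angular":[[0,0,0],[0,0,0],[0,0,0],[0,0,0],[0,0,0],[0,0,0],[0,0,0]],"slide":[[0,0,0.002],[0,0,0.005],[0,0,0.008],[0,0,0.011],[0,0,0.014],[0,0,0.015],[0,0,0.015]],"gripper":[-0.2,-0.2,-0.2,-0.2,-0.2,-0.2,-0.2]}' 60
python3 - <<'E'
from h import *
go([.6429,.0058,.19],112)
s=avg("side",2); saveraw(s,"side14")
im=cv2.resize(s["frame"][190:235,190:235,::-1],None,fx=13,fy=13,interpolation=cv2.INTER_LANCZOS4)
im=np.clip((im.astype(float)-40)*1.4,0,255).astype(np.uint8); cv2.imwrite("pics/z14.png",im)
E
```

```text
t: 15.12
tcp_pos: [0.6432, 0.0053, 0.1912]
tool_rot: [-0.6, 3.083, -0.001]
contact_force: [-0.4, -1.0, 3.3]
gripper_width: 0.0353
slide [0.0001 0.0007 0.0017] angular [-0.0001  0.0001  0.    ] tcp [0.6432 0.0053 0.1912] w 0.0353 F [-0.4 -1.   3.3] t 15.12 ydir 112.02 z [ 8.e-04 -3.e-04 -1.e+00]
```

View pics/z14.png

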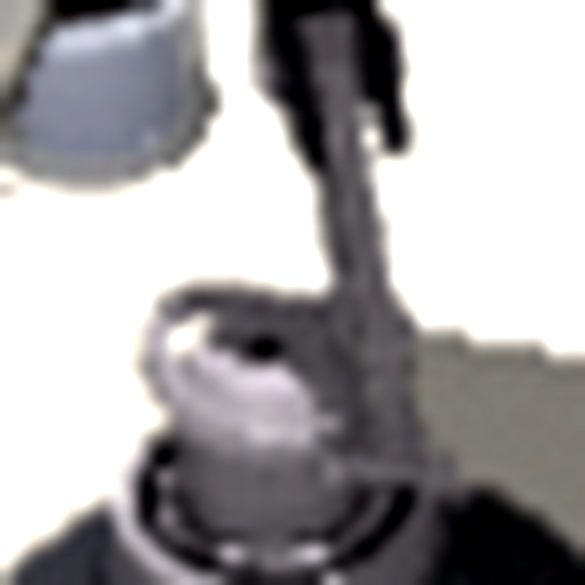

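Run:
```python
from h import *
for i in range(2):
    o=robot.get_obs(); print(o["contact_force"].round(2),o["wrist_torque"].round(3),o["tcp_pos"].round(4),o["t"])
s=load("side14");crop(s,"raw14",(212,212),50,44,14)
crop(load("side13"),"raw13",(212,212),50,44,14)
```

```text
[-0.68 -0.93  4.15] [-0.538  0.148 -0.062] [0.6431 0.0054 0.1913] 15.2167
[-0.68 -0.93  4.15] [-0.538  0.148 -0.062] [0.6431 0.0054 0.1913] 15.2167
raw14 origin 187 190 scale 14
raw13 origin 187 190 scale 14
```

View pics/raw14.png

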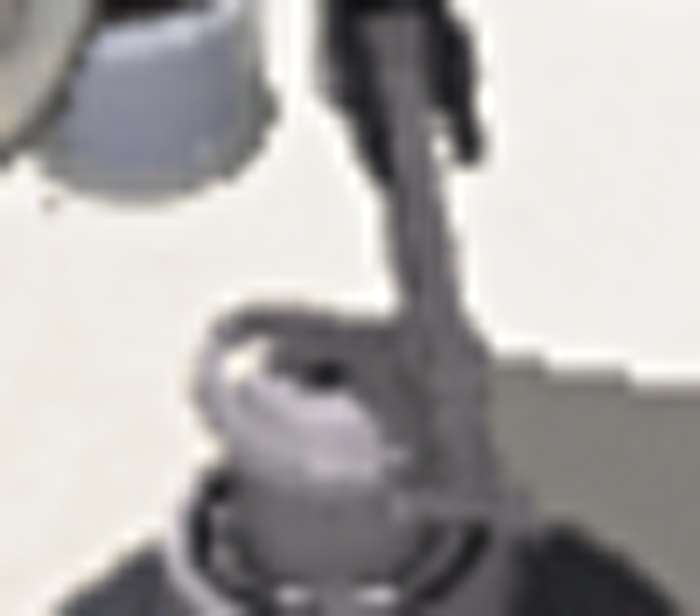

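View pics/raw13.png

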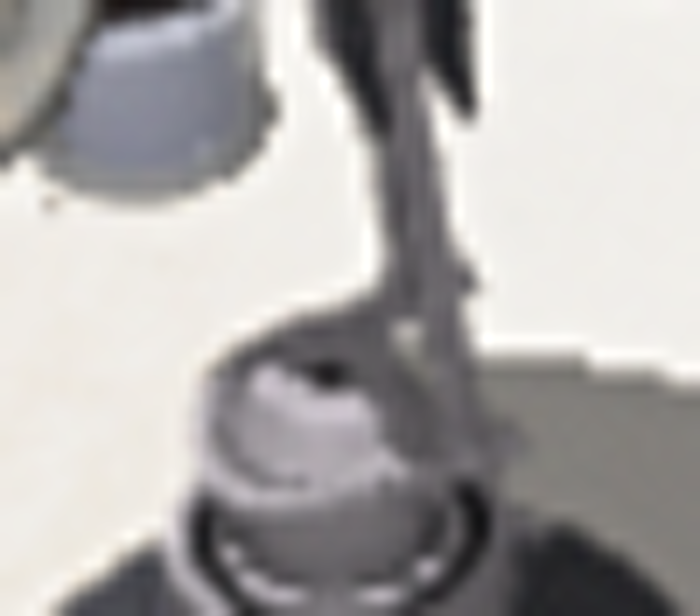

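```bash
python3 -m creep '{"angular":[[0,0,0],[0,0,0],[0,0,0],[0,0,0],[0,0,0],[0,0,0],[0,0,0],[0,0,0],[0,0,0],[0,0,0],[0,0,0],[0,0,0]],"slide":[[0,0,-0.003],[0,0,-0.007],[0,0,-0.012],[0,0,-0.017],[0,0,-0.022],[0,0,-0.027],[-0.0005,-0.0015,-0.03],[-0.0015,-0.003,-0.032],[-0.002,-0.005,-0.032],[-0.0025,-0.006,-0.032],[-0.0025,-0.006,-0.032],[-0.0025,-0.006,-0.032]],"gripper":[-0.2,-0.2,-0.2,-0.2,-0.2,-0.2,-0.2,-0.2,-0.2,-0.2,-0.2,-0.2]}' 60
python3 - <<'E'
from h import *
go([.6464,.0023,.2140],112)
o=robot.get_obs(); print(o["wrist_torque"].round(3))
s=avg("side",2); saveraw(s,"side15")
crop(s,"raw15",(212,205),50,44,14)
E
```

```text
t: 16.22
tcp_pos: [0.6462, 0.0022, 0.2146]
tool_rot: [0.6, -3.083, 0.0]
contact_force: [0.4, -0.2, -1.8]
gripper_width: 0.0353
slide [-0.0003  0.0001  0.0007] angular [-0.     -0.0001  0.0001] tcp [0.6462 0.0022 0.2146] w 0.0353 F [ 0.4 -0.2 -1.8] t 16.22 ydir 112.03 z [-4.e-04 -2.e-04 -1.e+00]
[ 0.017 -0.026 -0.046]
raw15 origin 187 183 scale 14
```

View pics/raw15.png

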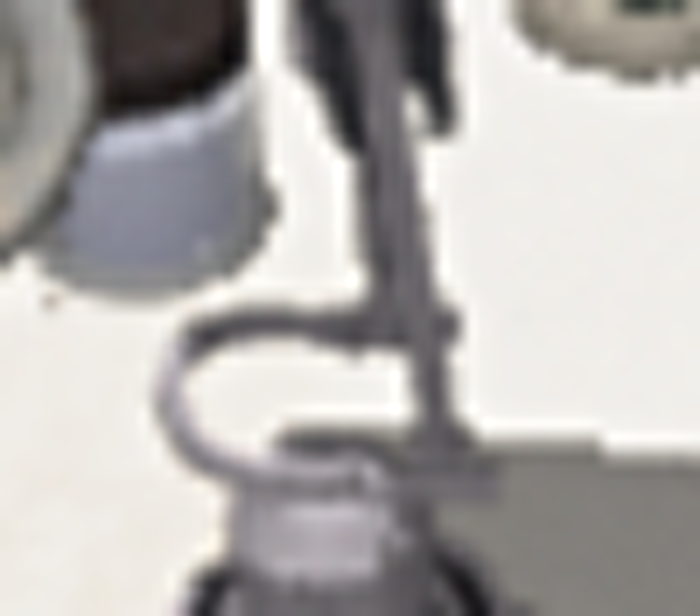

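```bash
cat >> h.py <<'E'
def at(p,y,k,o0,d,tcp,R):
    uv=(np.array(p)+.5)/k-.5+np.array(o0); c,v=ray(d,uv)
    a=(c-tcp)@R; b=v@R; q=(y-a[1])/b[1]; return ((a+b*q)*1000).round(1)
E
python3 - <<'E'
from h import *
s=load("side15");o=robot.get_obs();R=Ro.from_rotvec(o["tool_rot"]).as_matrix();tcp=o["tcp_pos"]
f=lambda p,y: at(p,y,14,(187,183),s,tcp,R)
W=.0235
print("near",[f(p,W) for p in [(215,455),(250,477),(290,486),(330,482)]])
print("far",[f(p,-W) for p in [(215,325),(250,317),(290,320),(340,327)]])
print("noses",f((485,472),.026),f((452,325),-.026))
print("back",[f(p,0) for p in [(180,345),(168,375),(165,395),(172,425)]])
print("legs near",f((435,410),.021),"far",f((385,290),-.021))
# horizontal-plane fits
pts=np.array([(195,335),(225,320),(270,316),(320,325),(350,330),(168,375),(165,400),(180,435),(215,465),(255,482),(300,487),(345,482)],float)
for z in (.097,.100,.103):
    P=np.array([onz(s,(p+.5)/14-.5+[187,183],z) for p in pts]); Q=(P-tcp)@R*1000
    print(z,Q[:,:2].round(1).tolist(), (Q[:,1].max()+Q[:,1].min())/2)
c=np.array([.6525,.0111,.091]); print("post (side) in tool",((c-tcp)@R*1000).round(1))
E
```

```text
near [array([-29.8,  23.5, 101. ]), array([-24.4,  23.5, 106.9]), array([-17.9,  23.5, 110.3]), array([-11.2,  23.5, 111. ])]
far [array([-21.8, -23.5, 110.7]), array([-15.7, -23.5, 110.3]), array([ -8.8, -23.5, 112.4]), array([ -0.3, -23.5, 115.8])]
noses [ 14.4  26.  112.7] [ 19.8 -26.  121.6]
back [array([-30.9,   0. ,  95.5]), array([-33.4,   0. , 101.3]), array([-34.3,   0. , 105.4]), array([-33.6,   0. , 112. ])]
legs near [  7.5  21.  101.8] far [  7.6 -21.  107.6]
0.097 [[-24.5, -30.6], [-18.7, -33.4], [-11.0, -32.3], [-3.1, -27.4], [1.6, -24.5], [-31.0, -20.8], [-32.7, -14.1], [-31.9, -4.0], [-27.7, 5.6], [-22.1, 11.9], [-15.1, 15.3], [-7.6, 16.1]] -8.617240135750162
0.1 [[-25.0, -26.7], [-19.2, -29.5], [-11.5, -28.4], [-3.7, -23.5], [1.0, -20.7], [-31.4, -17.0], [-33.1, -10.3], [-32.4, -0.3], [-28.2, 9.3], [-22.6, 15.6], [-15.6, 19.0], [-8.2, 19.8]] -4.842143505211418
0.103 [[-25.5, -22.8], [-19.7, -25.6], [-12.1, -24.5], [-4.3, -19.6], [0.4, -16.8], [-31.9, -13.2], [-33.6, -6.5], [-32.8, 3.5], [-28.7, 13.0], [-23.1, 19.3], [-16.2, 22.6], [-8.7, 23.4]] -1.0670468746727142
post (side) in tool [ -9.2   5.8 123.6]
```

```bash
python3 -m creep '{"angular":[[0,0,0],[0,0,0],[0,0,0],[0,0,0],[0,0,0],[0,0,0],[0,0,0],[0,0,0],[0,0,0],[0,0,0],[0,0,0],[0,0,0]],"slide":[[0,0,0.003],[0,0,0.006],[0,0,0.01],[0,0,0.014],[0,0,0.018],[0,0,0.022],[0,0,0.025],[0,0,0.028],[0,0,0.03],[0,0,0.031],[0,0,0.031],[0,0,0.031]],"gripper":[-0.2,-0.2,-0.2,-0.2,-0.2,-0.2,-0.2,-0.2,-0.2,-0.2,-0.2,-0.2]}' 60
python3 - <<'E'
from h import *
go([.6464,.0023,.1860],112)
o=robot.get_obs(); print(o["wrist_torque"].round(3))
s=avg("side",2); saveraw(s,"side16")
crop(s,"raw16",(212,212),50,44,14)
E
```

```text
t: 17.32
tcp_pos: [0.6463, 0.0022, 0.1916]
tool_rot: [-0.6, 3.084, -0.0]
contact_force: [-0.3, -0.5, -1.6]
gripper_width: 0.0354
slide [-0.0001  0.0001  0.0075] angular [-0.      0.      0.0001] tcp [0.6463 0.0022 0.1916] w 0.0354 F [-0.3 -0.5 -1.6] t 17.32 ydir 112.03 z [ 0. -0. -1.]
[-0.028  0.027  0.003]
raw16 origin 187 190 scale 14
```

View pics/raw16.png

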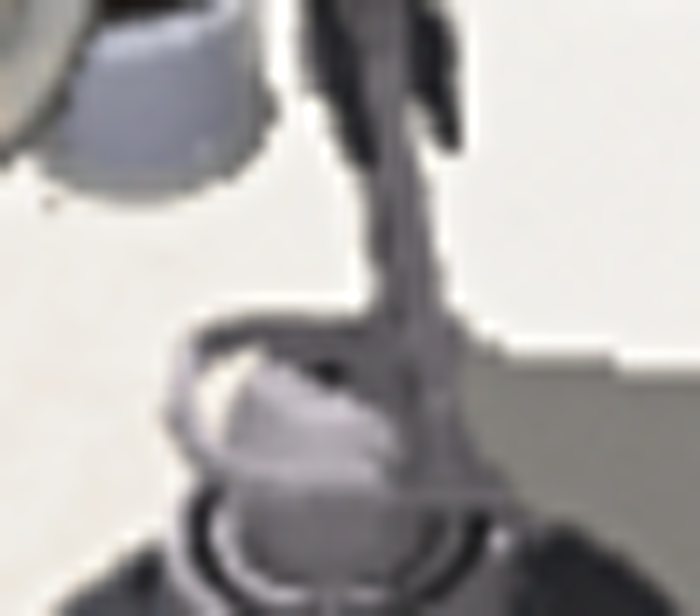

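```bash
python3 -m creep '{"angular":[[0,0,0],[0,0,0],[0,0,0],[0,0,0],[0,0,0],[0,0,0],[0,0,0]],"slide":[[0,0,0.002],[0,0,0.004],[0,0,0.006],[0,0,0.008],[0,0,0.01],[0,0,0.01],[0,0,0.01]],"gripper":[-0.2,-0.2,-0.2,-0.2,-0.2,-0.2,-0.2]}' 60
python3 - <<'E'
from h import *
go([.6464,.0023,.1780],112)
o=robot.get_obs(); print(o["wrist_torque"].round(3))
s=avg("side",2); saveraw(s,"side17")
crop(s,"raw17",(212,212),50,44,14)
E
```

```text
t: 18.0
tcp_pos: [0.6463, 0.0023, 0.1839]
tool_rot: [0.6, -3.083, 0.0]
contact_force: [-0.1, -0.0, -1.3]
gripper_width: 0.0353
slide [-0.0002 -0.      0.0079] angular [ 0.     -0.      0.0001] tcp [0.6463 0.0023 0.1839] w 0.0353 F [-0.1 -0.  -1.3] t 18.0 ydir 112.04 z [-2.e-04 -1.e-04 -1.e+00]
[-0.102  0.049 -0.033]
raw17 origin 187 190 scale 14
```

View pics/raw17.png

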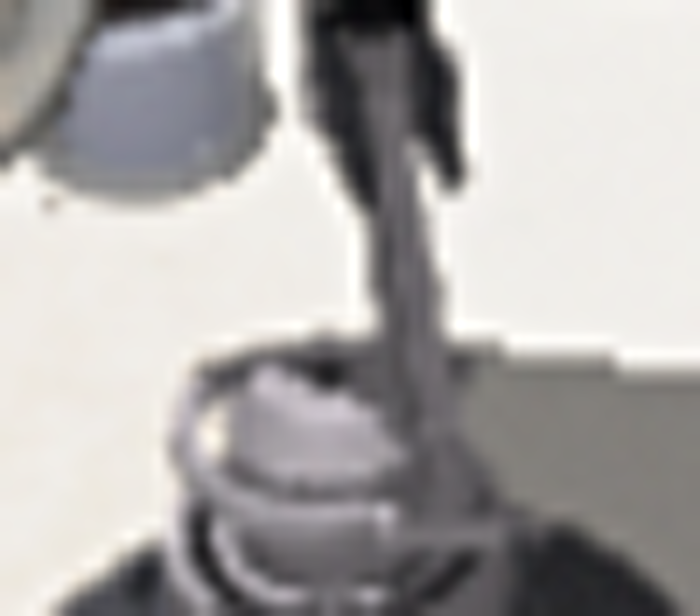

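```bash
python3 -m creep '{"angular":[[0,0,0],[0,0,0],[0,0,0],[0,0,0],[0,0,0],[0,0,0],[0,0,0]],"slide":[[0,0,0.002],[0,0,0.004],[0,0,0.006],[0,0,0.008],[0,0,0.01],[0,0,0.01],[0,0,0.01]],"gripper":[-0.2,-0.2,-0.2,-0.2,-0.2,-0.2,-0.2]}' 60
python3 - <<'E'
from h import *
go([.6464,.0023,.1720],112)
o=robot.get_obs(); print(o["wrist_torque"].round(3))
s=avg("side",2); saveraw(s,"side18")
crop(s,"raw18",(212,212),50,44,14)
E
```

```text
t: 18.68
tcp_pos: [0.6462, 0.0023, 0.1764]
tool_rot: [0.6, -3.083, -0.0]
contact_force: [0.7, -0.2, -1.5]
gripper_width: 0.0351
slide [-0.0002 -0.0001  0.0058] angular [ 0.     -0.0001  0.0001] tcp [0.6462 0.0023 0.1764] w 0.0351 F [ 0.7 -0.2 -1.5] t 18.68 ydir 112.04 z [-4.e-04 -0.e+00 -1.e+00]
[-0.039 -0.041 -0.021]
raw18 origin 187 190 scale 14
```

View pics/raw18.png

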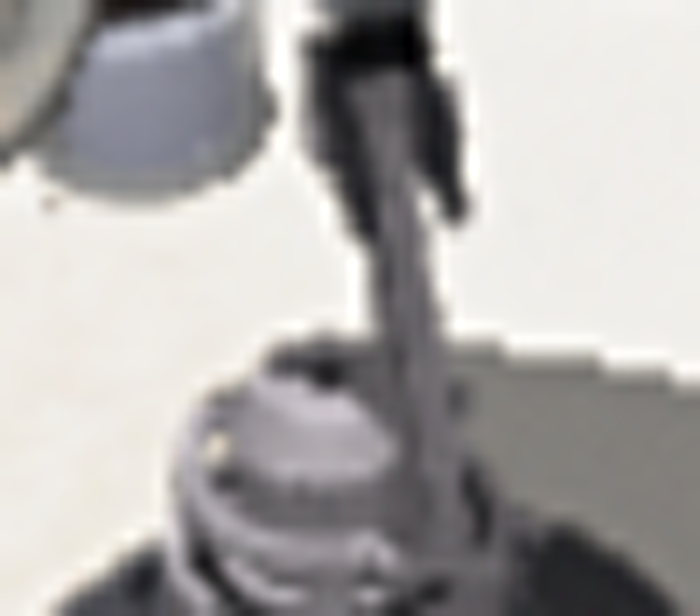

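```bash
python3 -m creep '{"angular":[[0,0,0],[0,0,0],[0,0,0],[0,0,0],[0,0,0],[0,0,0]],"slide":[[0.0005,0,0.001],[0.001,0,0.002],[0.001,0,0.003],[0.001,0,0.004],[0.001,0,0.004],[0.001,0,0.004]],"gripper":[-0.2,-0.2,-0.2,-0.2,-0.2,-0.2]}' 60
python3 - <<'E'
from h import *
go([.6464,.0023,.1720],112)
o=robot.get_obs(); print(o["wrist_torque"].round(3))
s=avg("side",2); saveraw(s,"side19")
crop(s,"raw19",(212,215),50,44,14)
E
```

```text
t: 19.28
tcp_pos: [0.6456, 0.002, 0.1735]
tool_rot: [0.6, -3.084, 0.0]
contact_force: [-0.4, 0.6, -1.2]
gripper_width: 0.0351
slide [-0.0011 -0.0001  0.002 ] angular [ 0.     -0.      0.0001] tcp [0.6456 0.002  0.1735] w 0.0351 F [-0.4  0.6 -1.2] t 19.28 ydir 112.04 z [-1.e-04 -0.e+00 -1.e+00]
[-0.056 -0.034  0.007]
raw19 origin 187 193 scale 14
```

View pics/raw19.png

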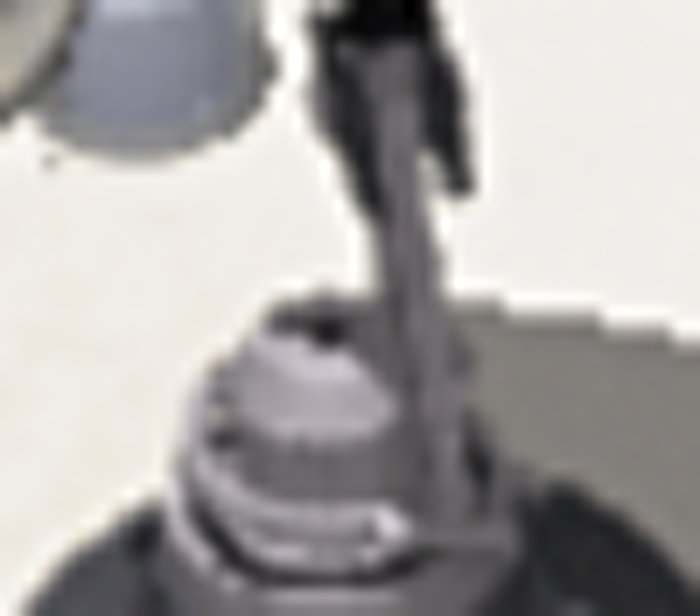

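```bash
python3 -m creep '{"angular":[[0,0,0],[0,0,0],[0,0,0],[0,0,0],[0,0,0],[0,0,0]],"slide":[[0,0,0.001],[0,0,0.002],[0,0,0.003],[0,0,0.003],[0,0,0.003],[0,0,0.003]],"gripper":[-0.2,-0.2,-0.2,-0.2,-0.2,-0.2]}' 60
python3 - <<'E'
from h import *
go([.6464,.0023,.1700],112)
o=robot.get_obs(); print(o["wrist_torque"].round(3))
s=avg("side",2); saveraw(s,"side20")
crop(s,"raw20",(212,215),50,44,14)
E
```

```text
t: 19.88
tcp_pos: [0.6456, 0.002, 0.1714]
tool_rot: [-0.6, 3.084, -0.0]
contact_force: [-0.2, -0.8, -1.6]
gripper_width: 0.0354
slide [-0.0011  0.      0.0018] angular [-0.      0.      0.0001] tcp [0.6456 0.002  0.1714] w 0.0354 F [-0.2 -0.8 -1.6] t 19.88 ydir 112.04 z [ 0. -0. -1.]
[-0.02  -0.023 -0.004]
raw20 origin 187 193 scale 14
```

View pics/raw20.png

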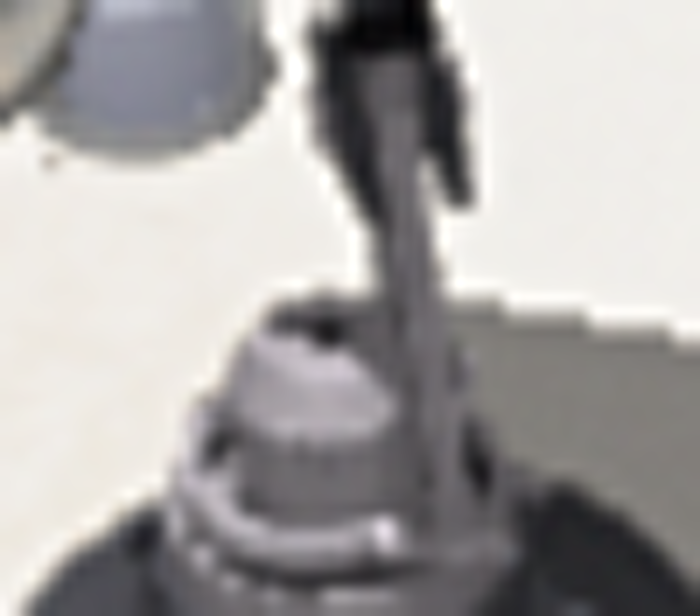

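```bash
python3 -m creep '{"angular":[[0,0,0],[0,0,0],[0,0,0],[0,0,0],[0,0,0]],"slide":[[0,0,0.0007],[0,0,0.0014],[0,0,0.002],[0,0,0.002],[0,0,0.002]],"gripper":[-0.2,-0.2,-0.2,-0.2,-0.2]}' 60
python3 - <<'E'
from h import *
go([.6464,.0023,.1700],112)
print(robot.get_obs()["wrist_torque"].round(3))
E
```

```text
t: 20.4
tcp_pos: [0.6463, 0.0021, 0.1709]
tool_rot: [-0.6, 3.082, 0.0]
contact_force: [0.6, 1.1, 5.0]
gripper_width: 0.0352
slide [-0.0002  0.0002  0.0012] angular [-0.      0.0003  0.0001] tcp [0.6463 0.0021 0.1709] w 0.0352 F [0.6 1.1 5. ] t 20.4 ydir 112.04 z [ 1.8e-03  4.0e-04 -1.0e+00]
[ 0.083  0.145 -0.041]
```

Run:
```python
from h import *
s=avg("side",4); saveraw(s,"side21")
im=cv2.resize(s["frame"][205:240,192:232,::-1],None,fx=18,fy=16,interpolation=cv2.INTER_CUBIC)
im=cv2.resize(s["frame"][205:240,192:232,::-1],None,fx=17,fy=17,interpolation=cv2.INTER_CUBIC)
im=np.clip((im.astype(float)-30)*1.3,0,255).astype(np.uint8); cv2.imwrite("pics/z21.png",im)
```

```text
(no output)
```

View pics/z21.png

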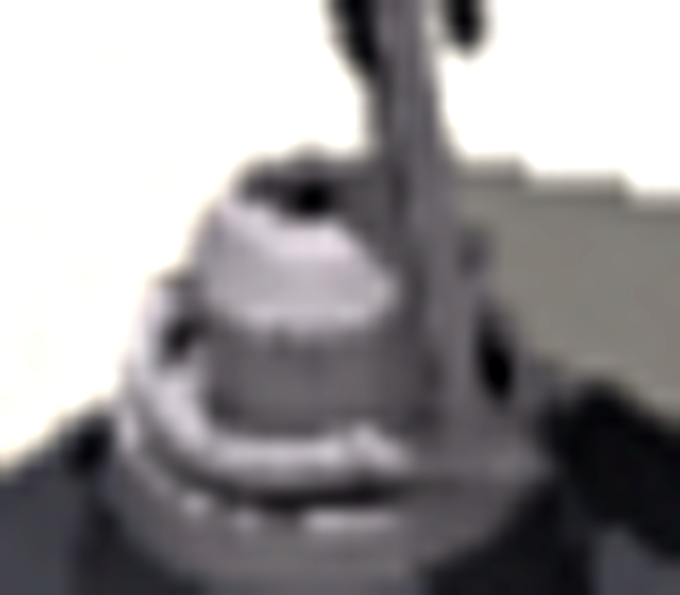

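Run:
```python
from h import *
s=load("side21");k=17;x0,y0=192,205
im=cv2.resize(s["frame"][y0:240,x0:232,::-1],None,fx=k,fy=k,interpolation=cv2.INTER_CUBIC)
a=np.radians(22);ux=np.array([np.cos(a),np.sin(a)]);uy=np.array([-ux[1],ux[0]])
post=np.array([.6525,.0111])
def dot(w,col):
    u=(proj(s,w)-[x0,y0]+.5)*k-.5; cv2.circle(im,(int(u[0]),int(u[1])),2,col,-1)
for z,col in ((.062,(0,0,255)),(.057,(0,255,255))):
  for th in np.linspace(0,2*np.pi,72):   # 44.5 mm outside... bore circle r=20.4+4.5
    for r in (.0245,):
      p=post+r*(np.cos(th)*ux+np.sin(th)*uy)
      if np.cos(th)>-.75: dot([*p,z],col)
for th in np.linspace(0,2*np.pi,90): dot([*(post+.030*np.array([np.cos(th),np.sin(th)])),.057],(0,255,0)); dot([*(post+.012*np.array([np.cos(th),np.sin(th)])),.091],(255,0,0)); dot([*(post+.018*np.array([np.cos(th),np.sin(th)])),.082],(255,0,0))
cv2.imwrite("pics/ov21.png",im)
```

```text
(no output)
```

View pics/ov21.png

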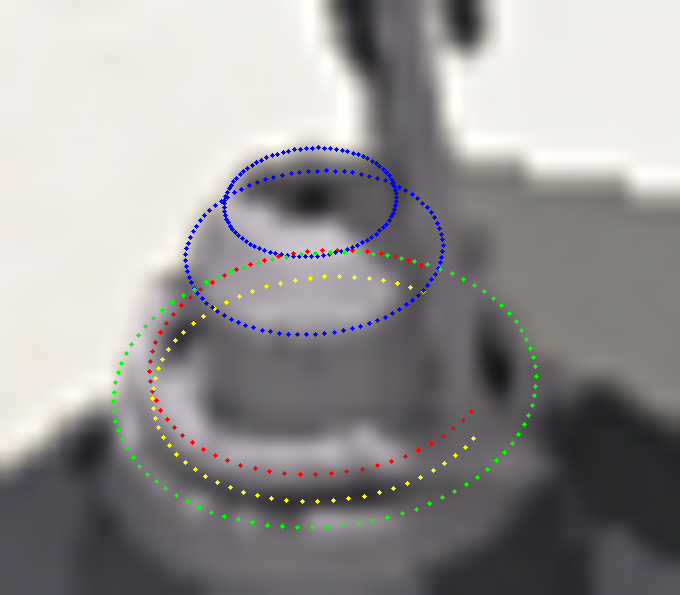

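Run:
```python
from h import *
k=14;x0,y0=192,205
o=[]
for n in ("side0","side21"):
    s=load(n); im=cv2.resize(s["frame"][y0:240,x0:220,::-1],None,fx=k,fy=k,interpolation=cv2.INTER_CUBIC)
    for r in range(0,490,70): cv2.putText(im,str(r),(0,r+8),0,.3,(0,0,255)); cv2.line(im,(0,r),(6,r),(0,0,255))
    o.append(im)
cv2.imwrite("pics/cmp.png",np.hstack(o))
```

```text
(no output)
```

View pics/cmp.png

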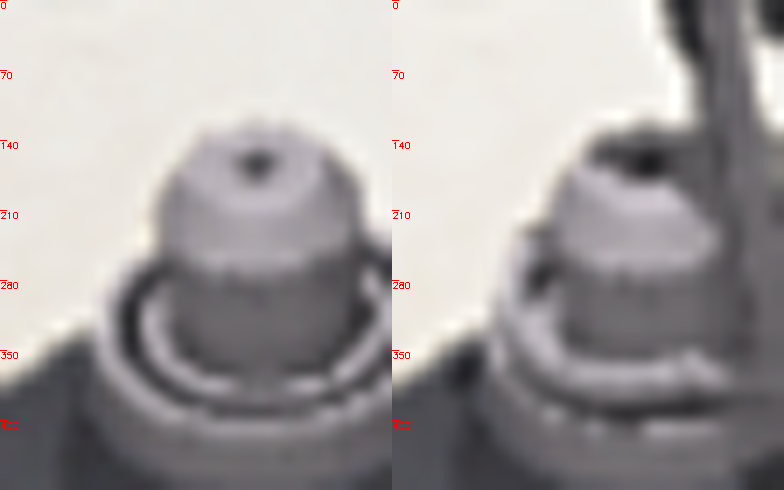

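```bash
python3 -m creep '{"angular":[[0,0,0],[0,0.0028,0],[0,0.0056,0],[0,0.0083,0],[0,0.0111,0],[0,0.0139,0],[0,0.0167,0],[0,0.0194,0],[0,0.0222,0],[0,0.0222,0],[0,0.0222,0]],"slide":[[0,0,-0.0013],[-0.0026,0,-0.001],[-0.0053,0,-0.0007],[-0.0079,0,-0.0004],[-0.0106,0,0],[-0.0132,0,0.0004],[-0.0158,0,0.0009],[-0.0185,0,0.0014],[-0.0211,0,0.002],[-0.0211,0,0.002],[-0.0211,0,0.002]],"gripper":[-0.2,-0.2,-0.2,-0.2,-0.2,-0.2,-0.2,-0.2,-0.2,-0.2,-0.2]}' 60
python3 - <<'E'
from h import *
go([.6464,.0023,.1700],112)
print(robot.get_obs()["wrist_torque"].round(3))
s=avg("side",4); saveraw(s,"side22")
k=14;x0,y0=188,205
o=[]
for n in ("side21","side22"):
    s=load(n); im=cv2.resize(s["frame"][y0:240,x0:232-16,::-1],None,fx=k,fy=k,interpolation=cv2.INTER_CUBIC); o.append(im)
cv2.imwrite("pics/cmp22.png",np.hstack(o))
E
```

```text
t: 21.52
tcp_pos: [0.6614, 0.0081, 0.1687]
tool_rot: [0.575, -2.949, 0.042]
contact_force: [0.7, -0.1, 6.7]
gripper_width: 0.0355
slide [0.0215 0.0003 0.0013] angular [-0.0002 -0.0222  0.0002] tcp [0.6614 0.0081 0.1687] w 0.0355 F [ 0.7 -0.1  6.7] t 21.52 ydir 112.07 z [-0.1287 -0.0534 -0.9902]
[-0.166 -0.042 -0.009]
```

View pics/cmp22.png

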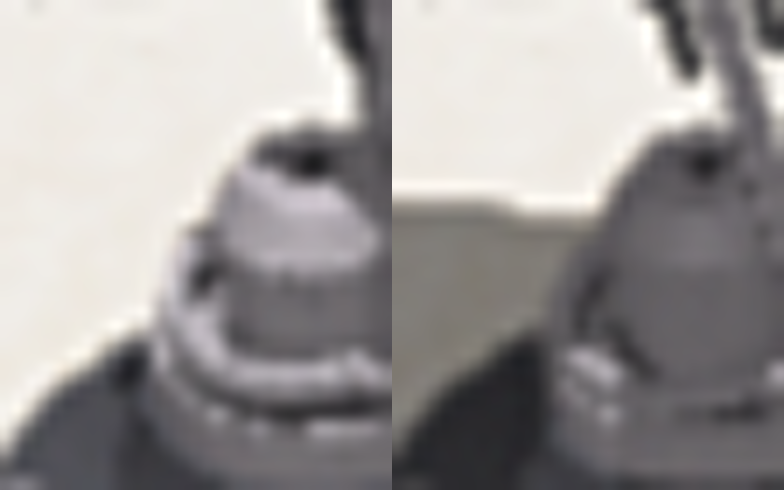

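Run:
```python
from h import *
s=load("side22");k=17;x0,y0=190,203
g=s["frame"][y0:240,x0:236,::-1].astype(float)
im=cv2.resize(g,None,fx=k,fy=k,interpolation=cv2.INTER_CUBIC); im=np.clip((im-40)*2.2,0,255).astype(np.uint8)
cv2.imwrite("pics/z22.png",im)
```

```text
(no output)
```

View pics/z22.png

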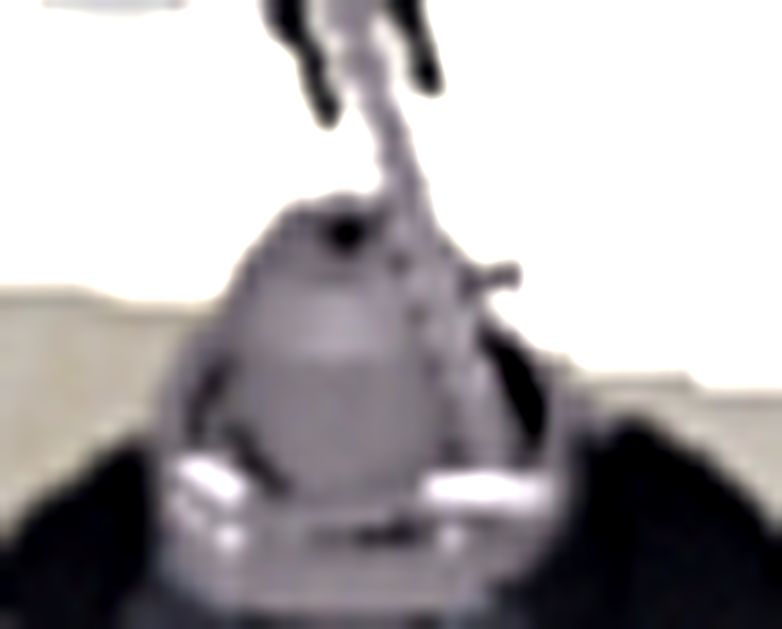

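Run:
```python
from h import *
s=load("side22");k=17;x0,y0=190,203
g=s["frame"][y0:240,x0:236,::-1].astype(float)
im=cv2.resize(g,None,fx=k,fy=k,interpolation=cv2.INTER_CUBIC); im=np.clip((im-40)*2.2,0,255).astype(np.uint8)
a=np.radians(22);ux=np.array([np.cos(a),np.sin(a)]);uy=np.array([-ux[1],ux[0]])
post=np.array([.6528,.0107])
def dot(w,col):
    u=(proj(s,w)-[x0,y0]+.5)*k-.5; cv2.circle(im,(int(u[0]),int(u[1])),2,col,-1)
org=post+(.0034+.0015)*ux
for sg in (1,-1):
  for th in np.radians(np.arange(0,140,5)):
    c=np.array([.001,.006*sg])  # arm circle centre
    for r,z,col in ((.0215,.062,(0,0,255)),(.017,.062,(255,0,255))):
      q=c+r*np.array([np.cos(th),sg*np.sin(th)])
      if sg*q[1]>0: dot([*(org+q[0]*ux+q[1]*uy),z],col)
for th in np.linspace(0,2*np.pi,90): dot([*(post+.030*np.array([np.cos(th),np.sin(th)])),.057],(0,255,0))
cv2.imwrite("pics/ov22.png",im)
o=robot.get_obs();R=Ro.from_rotvec(o["tool_rot"]).as_matrix()
# nose heights: world z where ray meets ring-frame y=+-26
for p,y in (((515,272),-.026),((545,490),.026)):
    uv=(np.array(p)+.5)/k-.5+[x0,y0]; c,v=ray(s,uv); n=np.r_[uy,0]; t=(y-(c-np.r_[org,0])@n)/(v@n); w=c+v*t; print(w.round(4),"ring x",(w[:2]-org)@ux)
```

```text
[ 0.6359 -0.0242  0.0569] ring x -0.033602809251929565
[0.623  0.0267 0.0602] ring x -0.02651051790254617
```

View pics/ov22.png

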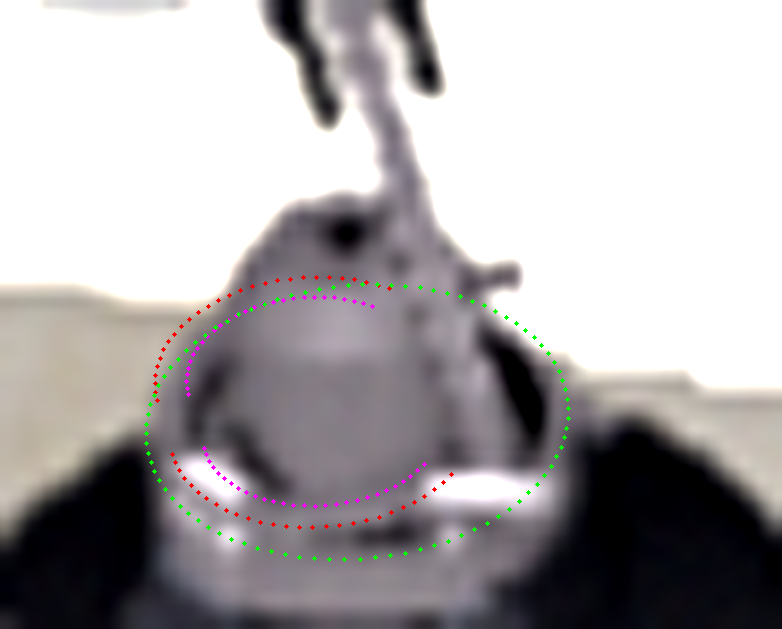

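```bash
python3 -m creep '{"angular":[[0,0.0017,0],[0,0.0035,0],[0,0.0052,0],[0,0.0069,0],[0,0.0069,0],[0,0.0069,0]],"slide":[[-0.0016,0,-0.0003],[-0.0033,0,-0.0003],[-0.005,0,-0.0002],[-0.0066,0,0],[-0.0066,0,0],[-0.0066,0,0]],"gripper":[-0.2,-0.2,-0.2,-0.2,-0.2,-0.2]}' 60
python3 - <<'E'
from h import *
go([.6464,.0023,.1700],112)
print(robot.get_obs()["wrist_torque"].round(3))
s=avg("side",4); saveraw(s,"side23")
k=17;x0,y0=190,203
g=s["frame"][y0:240,x0:236,::-1].astype(float)
im=cv2.resize(g,None,fx=k,fy=k,interpolation=cv2.INTER_CUBIC); im=np.clip((im-40)*2.2,0,255).astype(np.uint8)
cv2.imwrite("pics/z23.png",im)
t=cam("top");saveraw(t,"top23");crop(t,"t23",(228,164),70,70,7)
E
```

```text
t: 22.22
tcp_pos: [0.6656, 0.0098, 0.1677]
tool_rot: [0.566, -2.906, 0.054]
contact_force: [0.7, -0.7, 6.8]
gripper_width: 0.0355
slide [0.0275 0.0004 0.002 ] angular [-0.0002 -0.0292  0.0002] tcp [0.6656 0.0098 0.1677] w 0.0355 F [ 0.7 -0.7  6.8] t 22.22 ydir 112.06 z [-0.169  -0.0695 -0.9832]
[-0.346 -0.184  0.048]
t23 origin 193 129 scale 7
```

View pics/z23.png

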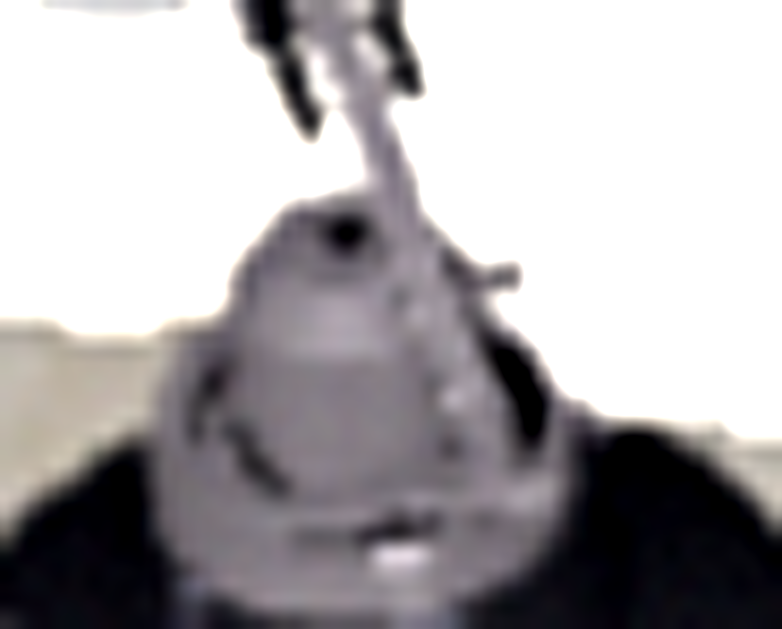

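View pics/t23.png

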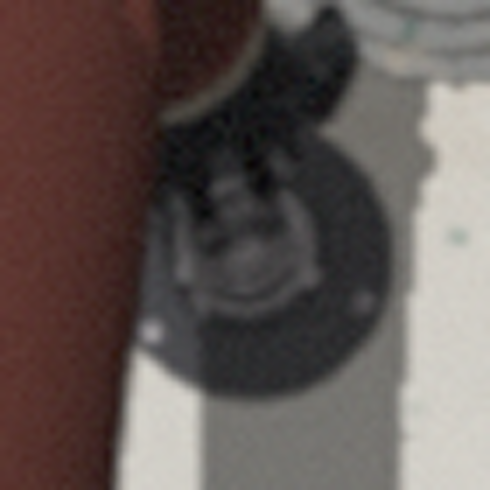

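Run:
```python
from h import *
t=avg("top",8);saveraw(t,"top24")
k=18;x0,y0=212,146
g=t["frame"][y0:180,x0:246,::-1].astype(float)
im=cv2.resize(g,None,fx=k,fy=k,interpolation=cv2.INTER_CUBIC); im=np.clip((im-30)*2.2,0,255).astype(np.uint8)
im2=im.copy()
def dot(w,col):
    u=(proj(t,w)-[x0,y0]+.5)*k-.5; cv2.circle(im2,(int(u[0]),int(u[1])),2,col,-1)
post=np.array([.654,.0146]);a=np.radians(22);ux=np.array([np.cos(a),np.sin(a)]);uy=np.array([-ux[1],ux[0]])
org=post+.0034*ux
for sg in (1,-1):
  for th in np.radians(np.arange(0,140,6)):
    c=np.array([.001,.006*sg])
    q=c+.0215*np.array([np.cos(th),sg*np.sin(th)])
    if sg*q[1]>0: dot([*(org+q[0]*ux+q[1]*uy),.062],(0,0,255))
for th in np.linspace(0,2*np.pi,60): dot([*(post+.03*np.array([np.cos(th),np.sin(th)])),.057],(0,255,0))
o=cv2.resize(np.hstack([im,im2]),(800,400),interpolation=cv2.INTER_AREA); cv2.imwrite("pics/t24.png",o)
```

```text
(no output)
```

View pics/t24.png

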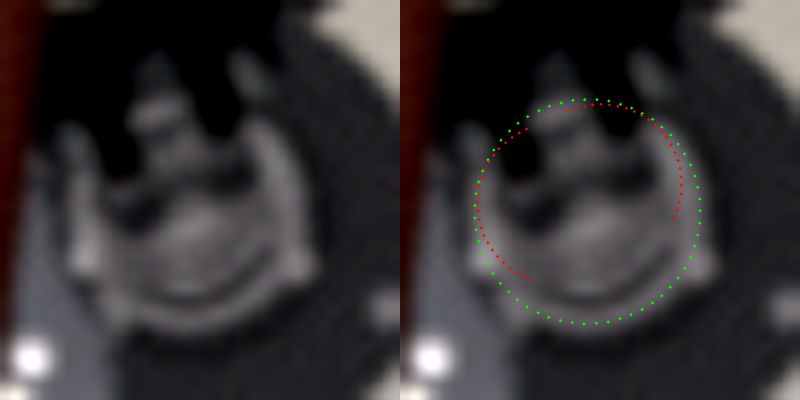

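Run:
```python
from h import *
for n in ("side0","side21","side22","side23"):
    g=cv2.cvtColor(load(n)["frame"],cv2.COLOR_RGB2GRAY)
    print(n)
    for r in range(218,228): print(r,g[r,194:212].tolist())
```

```text
side0
218 [230, 230, 231, 232, 232, 231, 230, 232, 234, 192, 142, 154, 175, 180, 180, 171, 165, 178]
219 [232, 232, 231, 230, 230, 231, 231, 233, 227, 163, 133, 143, 154, 171, 187, 191, 191, 190]
220 [232, 232, 230, 230, 231, 232, 232, 232, 216, 154, 138, 147, 152, 159, 169, 174, 174, 170]
221 [231, 231, 230, 230, 231, 231, 232, 235, 232, 155, 137, 149, 155, 158, 163, 168, 168, 162]
222 [230, 231, 231, 230, 230, 232, 234, 237, 227, 146, 134, 151, 158, 161, 166, 169, 169, 165]
223 [231, 232, 232, 231, 232, 235, 231, 210, 170, 110, 104, 132, 157, 174, 168, 169, 167, 166]
224 [230, 231, 231, 230, 233, 237, 210, 150, 89, 71, 84, 99, 117, 135, 124, 139, 137, 135]
225 [230, 230, 230, 231, 233, 221, 175, 93, 61, 104, 100, 93, 99, 106, 97, 100, 101, 106]
226 [228, 230, 232, 233, 230, 199, 126, 56, 113, 132, 103, 98, 100, 102, 102, 101, 94, 102]
227 [232, 234, 236, 237, 232, 198, 100, 45, 158, 149, 104, 94, 102, 104, 105, 106, 104, 104]
side21
218 [234, 234, 236, 236, 235, 235, 234, 236, 238, 194, 144, 161, 180, 188, 175, 170, 169, 172]
219 [235, 235, 235, 234, 235, 235, 236, 240, 235, 170, 1
[... 1865 characters left out ...]
1, 239, 237, 237, 239, 240, 243, 244, 220, 131, 89, 96, 102, 104, 107, 110, 109, 107]
221 [235, 242, 241, 242, 242, 196, 171, 169, 148, 101, 91, 100, 104, 106, 111, 116, 117, 112]
222 [159, 168, 167, 167, 168, 135, 116, 103, 93, 87, 93, 101, 105, 108, 112, 116, 116, 114]
223 [122, 123, 121, 121, 123, 122, 106, 90, 82, 80, 90, 96, 103, 109, 113, 115, 115, 113]
224 [122, 121, 122, 122, 124, 119, 100, 88, 70, 70, 87, 93, 97, 99, 101, 102, 101, 100]
225 [122, 123, 123, 124, 124, 109, 94, 80, 53, 73, 89, 93, 96, 98, 98, 98, 97, 99]
226 [123, 123, 124, 125, 122, 100, 91, 71, 66, 81, 91, 94, 97, 98, 99, 98, 98, 98]
227 [124, 125, 128, 127, 120, 100, 90, 71, 84, 80, 86, 93, 96, 98, 100, 100, 98, 99]
```

```bash
python3 -m creep '{"angular":[[0,0,0],[0,0,0],[0,0,0],[0,0,0],[0,0,0],[0,0,0],[0,0,0],[0,0,0]],"slide":[[0,0,-0.0004],[0,0,-0.0007],[0,0,-0.0007],[0,0,-0.0007],[0,0,-0.0007],[0,0,-0.0007],[0,0,-0.0007],[0,0,-0.0007]],"gripper":[-0.22,-0.24,-0.26,-0.28,-0.3,-0.35,-0.4,-0.4]}' 60
python3 - <<'E'
from h import *
go([.6464,.0023,.1700],112)
print(robot.get_obs()["wrist_torque"].round(3))
s=avg("side",4); saveraw(s,"side24")
g=cv2.cvtColor(s["frame"],cv2.COLOR_RGB2GRAY)
for r in range(220,228): print(r,g[r,194:212].tolist())
k=17;x0,y0=190,203
g=s["frame"][y0:240,x0:236,::-1].astype(float)
im=cv2.resize(g,None,fx=k,fy=k,interpolation=cv2.INTER_CUBIC); im=np.clip((im-40)*2.2,0,255).astype(np.uint8)
cv2.imwrite("pics/z24.png",im)
E
```

```text
t: 23.53
tcp_pos: [0.6649, 0.0097, 0.1681]
tool_rot: [0.566, -2.907, 0.052]
contact_force: [0.7, -2.9, 1.5]
gripper_width: 0.0352
slide [0.0266 0.0001 0.0023] angular [-0.     -0.0291  0.0001] tcp [0.6649 0.0097 0.1681] w 0.0352 F [ 0.7 -2.9  1.5] t 23.53 ydir 112.03 z [-0.1687 -0.0684 -0.9833]
[-0.688 -0.39   0.221]
220 [242, 239, 237, 237, 239, 240, 243, 245, 220, 130, 89, 97, 102, 105, 107, 109, 111, 108]
221 [232, 243, 242, 242, 242, 196, 172, 169, 148, 102, 91, 100, 104, 106, 111, 116, 116, 112]
222 [156, 167, 166, 169, 168, 135, 116, 103, 94, 86, 93, 101, 105, 108, 112, 116, 116, 113]
223 [121, 123, 121, 121, 122, 121, 106, 91, 82, 80, 90, 97, 101, 108, 112, 115, 115, 113]
224 [121, 123, 122, 122, 124, 120, 100, 88, 69, 69, 87, 93, 97, 99, 99, 103, 100, 100]
225 [123, 123, 123, 123, 124, 110, 94, 79, 54, 74, 89, 93, 96, 98, 99, 98, 95, 98]
226 [123, 124, 124, 126, 121, 100, 90, 71, 64, 81, 91, 93, 97, 98, 99, 97, 98, 99]
227 [124, 125, 128, 127, 119, 98, 90, 72, 84, 79, 85, 92, 96, 99, 99, 98, 98, 98]
```

View pics/z24.png

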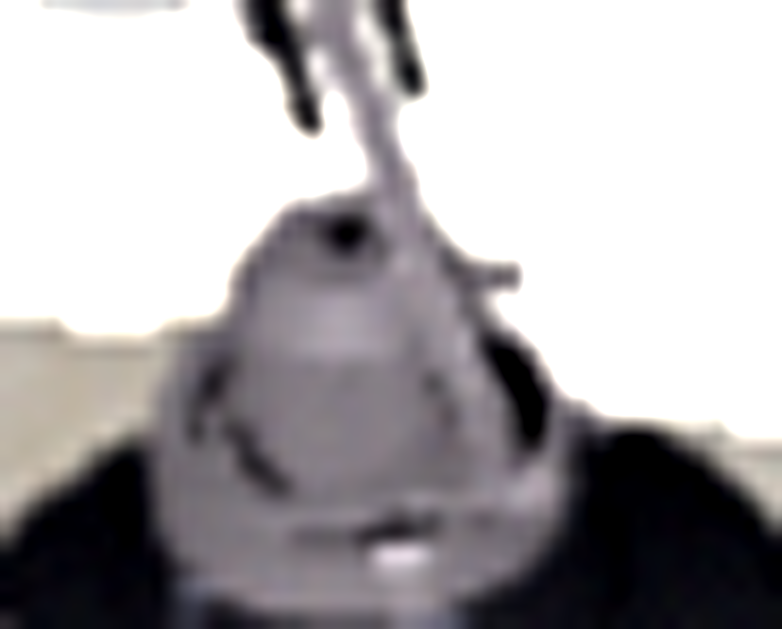

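```bash
python3 -m creep '{"angular":[[0,0,0],[0,0,0],[0,0,0],[0,0,0],[0,0,0],[0,0,0]],"slide":[[0,0,0.0002],[0,0,0.0002],[0,0,0.0002],[0,0,0.0002],[0,0,0.0002],[0,0,0.0002]],"gripper":[-0.4,-0.4,-0.4,-0.4,-0.4,-0.4]}' 60
python3 - <<'E'
from h import *
print(robot.get_obs()["wrist_torque"].round(3))
s=avg("side",2); saveraw(s,"side25"); a=load("side24")["frame"].astype(int)
d=np.abs(a-s["frame"]).sum(2); print("max diff near ring",d[205:240,190:236].max(), d[130:205,190:236].max())
cv2.imwrite("pics/full25.png",s["frame"][:,:,::-1])
E
```

```text
t: 24.23
tcp_pos: [0.6649, 0.0098, 0.168]
tool_rot: [0.566, -2.907, 0.052]
contact_force: [1.7, -2.4, 2.9]
gripper_width: 0.0357
[-0.743 -0.361  0.134]
max diff near ring 127 96
```

View pics/full25.png

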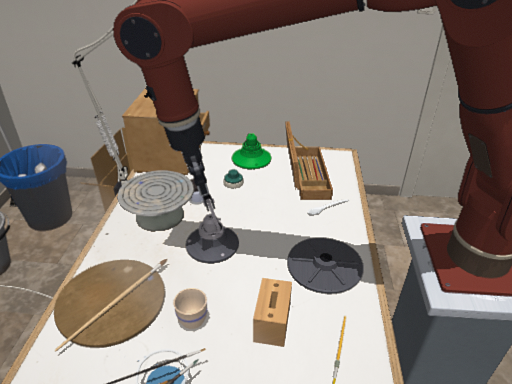

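```bash
python3 -c "
from workcell import robot
print(robot.finish_job())"
```

```text
the job is handed in; nothing more can be done
None
```

The job is handed in at about 24 s. The snap ring is spread round the post, lying on the bearing, and the arm still grips the squeezed pliers.

**What I did**
- I lifted the pliers out of the block and set their tips between the ring's lugs. I squeezed the handles to the stop and carried the ring over the post.
- On the first way down the ring, hanging tilted, caught on the post's cone at about 6 N. I raised it, shifted it about 5 mm and went down again freely.
- When the pins touched the bearing, the back of the ring was still a few millimetres up. I tipped the gripper about 10° about the tips until the back lay down.

**Last checks**
- **At the stop:** closing the gripper further did not move the handles; the opening stayed at about 35–36 mm. You gave 38 mm over the outsides at the stop, and I take the difference to be where the pads sit on the handles.
- **Lying flat:** the side view agrees with a ring lying flat on the bearing. The back edge stayed put when I tipped the pliers a further 2.5°. It can only be resolved to about 1 mm.
- **Centred:** in the views the ring's bore lies within 1 to 2 mm of the post's axis.
- **Left in place:** the timer and cup look untouched, and the ring was lifted by the pliers alone.
- **Forces:** the last downward push was a few newtons.

**Not as planned**
- The pliers finish leaning about 10° or slightly more forward, because they also pitched about 3° in the grip.
- A sideways force of about 3 N and a wrist moment of about 0.8 Nm remained at the end. I did not find their cause.
- In the last two pictures some pixels near the ring differed. I put that down to edge noise but did not check it.

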